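Load the dowelling jig and lock its telescoping end bar

ROBOT

A 6-joint arm with a two-finger parallel gripper is mounted at the origin on the work surface. World frame = base frame: x ahead of the robot, y to its left, z up, the work surface at z = 0. Lengths are in mm, angles in rad, forces in N, time in s.
With the tool pointing down it reaches from about 350 to 875 mm from the base axis. Payload 4.2 kg.
Tool frame: the origin (TCP) lies midway between the tips of the shut fingers; the grasp point (between the pads) lies 19 mm behind it (arm.grip_point_offset is the distance from the TCP to the grasp point, in mm); y points along the fingers, z is the direction in which the jaws open and shut, and the axes are right-handed (so a half turn about y gives the same grasp; the last joint's range is limited). The gripper opens to 85 mm and grips with 20 to 120 N. Pads are 22 mm wide; open, the fingers measure 114 mm over their backs; the gripper's body (76 mm by 85 mm) begins 54 mm behind the grasp point. The pads swing forward as they close: fully open they stand 13 mm farther back than shut.
Start: joints at [-1.026, 0.385, 0.008, 0, -1.194, -0.259], TCP at [176.219, -599.622, 231.312] pointing down, gripper open.
Joint ranges: [-3.14, 3.14], [-1.21, 2.06], [-1.07, 1.41], [-3.16, 2.05], [-2.99, -0.16], [-3.1, 3.1]. Speed limits (rad/s): [2.79, 2.79, 3.14, 3.14, 3.14, 3.14].

INTERFACE

Orientations are given as a unit quaternion [x, y, z, w].
In Python, from bench import arm, optics, job_done, spotter gives the robot as it stands.
- The arm moves only by the tool jog_arm, never from a script. Its arguments are lists of equal length, an entry for each row: "translation": the shift along the tool's x, y, z in units of 50 mm (1.0 is 50 mm), a list of three; "rot": the turn, a rotation vector about the tool's x, y, z in units of 8 degrees (1.0 is 8 degrees), a list of three; "gripper": the opening, from 0 (shut) to 1 (fully open). A call has 1 to 20 rows; each row is the pose to reach, as a shift and turn from the pose measured when the call began, along the tool's axes at that moment; what a row does not reach only later rows make up. A row lasts 1/10 s, in which the tool goes at most 50 mm and 8.59 degrees, less where a joint would pass 70% of its speed; a pose out of reach is approached as far as the arm can. A call with a gripper value outside its range is refused whole. The fingers move at their own pace and stop on an object; the grip force is fixed at half the most. Time passes only in rows, so rows that repeat a pose let the fingers close. It gives the time, the measured TCP pose, the force and the opening at its end, in the units of the state.
- arm.read_state(): the state, without advancing time (a new reading comes with each control period).
- optics.get_image(name): name is "scene" or "top"; returns a dict with "frame" (420x560x3 uint8, red, green, blue), "mtx" (3x3 intrinsics, pixels), "xyz" and "attitude" of the camera in the world. Camera axes: x right, y down, z forward; pixel columns grow to the right and rows downward; lengths in mm; the calibration is good to about 2 mm. A picture is of the moment at which its call begins. There is no depth.
- job_done(): hands the job in, once; it reports no verdict.
Trained networks look in the newest picture that a camera, given by its name, has taken for a name from the list of things; names that differ only in an ending like _2 or _b are one class to them, and where a whole thing is asked for, a point or a joint stands for the part that bears it (a point fixed in the world has none). Each returns a list of dicts, best first, with "score" (0 to 1); they miss things now and then, are a little off and sometimes report something else, mostly with a low value. They report only what shows in the picture. A call takes as long as a camera call. They do not tell look-alikes from the thing itself.
- spotter.look_for(camera, thing): "centre" ([x, y, z] in mm, in the coordinates of the camera as it stood for that picture, good to about 4 mm: the middle of the surface that is visible of it).
The state is a dict: "clock": time; "joints": joint angles; "joint_vel": joint speeds; "joint_efforts": joint torques, N m; "position": TCP position; "ee_rot": TCP orientation; "contact_force": force on the tool from outside, world axes, zero at the start; "wrist_torque": the same for the moment, N m; "gripper_width": finger opening in mm.
Only numpy, scipy, OpenCV 4.12 (cv2) and the standard library are available. Lean on these libraries where they do the work, as an engineer would, in place of code of your own. Each camera call takes 0.05 s, during which the arm holds its last target. There are 200 camera calls.

TASK

Put every beech rail lying on the desk into the dowelling jig, one to a bay, and push each one fully home so that it is square against both the end fence and the rib on its bay's side away from the sleeve. Once all rails are in, pinch the spring button flush with the tube, slide the tube into the sleeve and push it on until the button pops out through the slot, which locks the end bar behind the rails. Do not disturb the spirit level, mallet or hex key.

Things in the scene. Friction and masses are not known exactly. Their poses are not given: they have to be found in the camera images.
- jig: Dowelling jig fixed to the desk. Plywood bed 240 (x) by 335 (y) by 12 mm thick; origin on the desk, z up; bed spans x -120..120, y -155..180 mm, upper face z 12 mm. 'Jig x, y, z' below are in this frame. Four bays lie side by side along x, the steel sleeve along the -y side; the end bar closes from the -x end towards +x.
- fence (a point): Middle of the end fence's stop face (jig x 95, y 50 mm), which looks to jig -x. Aluminium, 11 mm high above the bed, jig y -75..175 mm.
- bay0_home (a point): Where the centre of a rail is when home in this bay (jig x 40, y 137, z 25 mm), its length along jig x. Side stop: a flat aluminium rib 25 mm wide, 6 mm high above the bed, 100 mm long (jig x -5..95), with its stop face at jig y 150, on the bay's +y side (away from the sleeve). The bay is 35 mm wide, then comes the next rib. Any rail may go in any bay.
- bay1_home (a point): Where the centre of a rail is when home in this bay (jig x 40, y 77, z 25 mm), its length along jig x. Side stop: a flat aluminium rib 25 mm wide, 6 mm high above the bed, 100 mm long (jig x -5..95), with its stop face at jig y 90, on the bay's +y side (away from the sleeve). The bay is 35 mm wide, then comes the next rib. Any rail may go in any bay.
- bay2_home (a point): Where the centre of a rail is when home in this bay (jig x 40, y 17, z 25 mm), its length along jig x. Side stop: a flat aluminium rib 25 mm wide, 6 mm high above the bed, 100 mm long (jig x -5..95), with its stop face at jig y 30, on the bay's +y side (away from the sleeve). The bay is 35 mm wide, then comes the next rib. Any rail may go in any bay.
- bay3_home (a point): Where the centre of a rail is when home in this bay (jig x 40, y -43, z 25 mm), its length along jig x. Side stop: a flat aluminium rib 25 mm wide, 6 mm high above the bed, 100 mm long (jig x -5..95), with its stop face at jig y -30, on the bay's +y side (away from the sleeve). The bay is 35 mm wide, then comes the next rib. Any rail may go in any bay.
- sleeve_mouth (a point): Centre of the open mouth of the fixed steel square sleeve (jig x 6, y -115, z 34 mm), which the tube enters along jig +x. The sleeve is 38 mm square outside, wall 3 mm, 99 mm long, jig x 6..105.
- slot (a point): Middle of the slot in the sleeve's -y wall through which the button must pop (jig x 35 mm, 28 mm long, x 21..49).
- tube (a joint): Slide of the inner tube with its end bar along jig +x, m: 0 open, 0.070 locked (bar then 2 mm behind a rail that is home), stop at 0.0715; starts at 0 to 0.022. Tube: aluminium, 28 mm square, centre jig y -115, z 34 mm, from the bar into the sleeve. About 3 N slides it; it stays where left. With the button standing out it is blocked at the mouth at 0.029.
- bar_mid (a point): Middle of the aluminium end bar fixed across the tube's -x end: 15 mm thick (x), 22 mm high (z 24..46 mm), spanning jig y -129..170 mm; its middle is at jig x = -0.0945 + joint tube (m). It may be pushed from behind (its -x face).
- button (a joint): Spring button in the tube's -y side, m pressed in: 0 = stands out 8 mm, 0.008 = flush with the tube, 0.006 = held down under the sleeve's wall. 2 N starts it, 6 N is flush. Press it by gripping the tube from above across y, one finger on the button. When popped out in the slot (tube at 0.070) it stands 3 mm proud of the sleeve.
- button_at (a point): Tube's -y face at the button's middle (jig x = -0.035 + joint tube, z 34 mm). Button: 24 mm long along x, 10 mm high, round ends. Grip its rear (-x) half, so that its front goes under the sleeve's wall before the fingers meet the mouth; from tube 0.034 on the wall keeps it down: let go and push the end bar the rest of the way.
- rail0: Beech rail, 110 mm long (its x), 26 by 26 mm section, about 55 g; origin at the middle of its underside. Three or four rails are present; they start flat on the desk.
- rail1: Beech rail, 110 mm long (its x), 26 by 26 mm section, about 55 g; origin at the middle of its underside. Three or four rails are present; they start flat on the desk.
- rail2: Beech rail, 110 mm long (its x), 26 by 26 mm section, about 55 g; origin at the middle of its underside. Three or four rails are present; they start flat on the desk.
- rail3: Beech rail, 110 mm long (its x), 26 by 26 mm section, about 55 g; origin at the middle of its underside. Three or four rails are present; they start flat on the desk.
- rail0_mid (a point): Centre of rail0 (13 mm above its underside).
- rail1_mid (a point): Centre of rail1 (13 mm above its underside).
- rail2_mid (a point): Centre of rail2 (13 mm above its underside).
- rail3_mid (a point): Centre of rail3 (13 mm above its underside).
- level: Bystander: grey aluminium spirit level, 260 (y) by 22 by 48 mm high, loose; origin at the middle of its underside.
- mallet: Bystander: black rubber mallet lying on the desk, head 95 mm long (y) and 60 mm high at its origin, wooden handle 240 mm long towards its -x; loose.
- hexkey: Bystander: steel hex key lying flat, 100 mm long (y), 8 mm thick, loose; origin at the middle of its long arm.
Mind the look-alikes: they are no part of the job. What is shaped like the rail0 but red is not meant.

How it is judged:
By the outcome, as a careful person would: the job done as asked, in the order asked, and still so for the second after the job is handed in, with the robot touching nothing.
Of rail0, rail1, rail2, rail3 only 3 to 4 are there at a start; the rules pass over those that are not, and their reading is None.
At some moment in a run one of rail0, rail1, rail2, rail3 may be knocked a few centimetres aside while the robot is not near it.
Once in a run the grip may slacken for a moment while it holds something.
It also fails if it takes over 210 s, if anything falls off the work surface, if the arm or the gripper's body presses on something with over 40 N, if the wrist force passes 120 N, or if a joint passes its speed limit or range.

## Working session

There is one attempt and no reset: what is moved stays moved. The work goes in short steps, Python scripts to look and compute and a tool call to move; the robot and the scene stay as the last step left them, time stands still between calls to the robot, and variables do not carry over. Pictures are saved under pics/ and viewed, about 12 in all and at most 16, crops included, and the job is handed in when it is done.

Besides the shell and the picture viewer there is one more tool, called after "Request:" by a JSON object that holds its "fn" and its "kwargs". jog_arm: Moves the arm, as the interface text tells. Its arguments: {"type":"object","properties":{"translation":{"type":"array"},"rot":{"type":"array"},"gripper":{"type":"array"}},"required":["translation","rot","gripper"]}

```bash
ls; mkdir -p pics; cat > h.py <<'E'
import numpy as np, cv2, json
from scipy.spatial.transform import Rotation as R
from bench import arm, optics, job_done, spotter
def snap(cam,fn=None):
    d=optics.get_image(cam)
    if fn: cv2.imwrite('pics/'+fn,d['frame'][:,:,::-1])
    d['R']=R.from_quat(d['attitude']).as_matrix(); d['xyz']=np.array(d['xyz']); d['mtx']=np.array(d['mtx'])
    return d
def ray(d,u,v):
    return d['R']@np.linalg.inv(d['mtx'])@np.array([u,v,1.])
def onz(d,u,v,z):
    r=ray(d,u,v); return d['xyz']+r*(z-d['xyz'][2])/r[2]
def proj(d,p):
    c=d['R'].T@(np.array(p)-d['xyz']); q=d['mtx']@c; return q[:2]/q[2]
def find(d,cam,thing):
    return [(round(o['score'],2),(d['R']@np.array(o['centre'])+d['xyz']).round(1).tolist(),proj(d,d['R']@np.array(o['centre'])+d['xyz']).round(0).tolist()) for o in spotter.look_for(cam,thing)]
def st():
    s=arm.read_state(); print({k:np.round(s[k],2).tolist() for k in ('clock','position','ee_rot','contact_force','gripper_width','joints')}); return s
E
python3 - <<'E'
from h import *
st(); print(arm.grip_point_offset, R.from_quat(arm.read_state()['ee_rot']).as_matrix().round(3).tolist())
for c in ('scene','top'):
    d=snap(c,c+'0.png'); print(c,d['xyz'],d['R'].round(3).tolist(),d['mtx'].tolist())
    for t in ('rail0','jig','bar_mid','sleeve_mouth','button_at','fence','level','mallet','hexkey'):
        print(t,find(d,c,t))
E
```

```text
pics
{'clock': 0.0, 'position': [176.04, -599.06, 230.16], 'ee_rot': [-0.7, -0.1, 0.1, 0.7], 'contact_force': [-0.79, 0.21, -0.62], 'gripper_width': 85.34, 'joints': [-1.03, 0.39, 0.01, -0.0, -1.19, -0.26]}
18.700000000000003 [[0.959, -0.001, -0.282], [0.282, 0.002, 0.959], [-0.0, -1.0, 0.002]]
scene [1516.116907     14.13552134  723.58410008] [[-0.061, 0.552, -0.831], [0.998, 0.013, -0.064], [-0.025, -0.833, -0.552]] [[422.6530762260872, 0.0, 269.7232862463873], [0.0, 422.6530762260872, 201.65511008955693], [0.0, 0.0, 1.0]]
rail0 [(0.87, [300.6, 394.5, 20.1], [414.0, 177.0]), (0.84, [482.9, 378.4, 24.1], [423.0, 208.0]), (0.78, [547.7, 286.1, 26.1], [395.0, 220.0]), (0.53, [548.2, 193.3, 29.0], [361.0, 218.0]), (0.53, [485.1, 101.6, 23.9], [327.0, 207.0])]
jig [(0.81, [565.7, -170.3, 9.2], [231.0, 226.0])]
bar_mid [(0.65, [464.2, -182.5, 44.9], [231.0, 196.0]), (0.53, [543.0, 284.3, 27.6], [394.0, 218.0])]
sleeve_mouth [(0.81, [567.5, -169.8, 11.0], [231.0, 226.0]), (0.38, [539.6, 285.5, 30.2], [394.0, 217.0]), (0.19, [549.5, 188.4, 23.3], [359.0, 220.0])]
button_at [(0.85, [462.5, 
[... 1006 characters left out ...]
188.0, 26.6], [201.0, 221.0])]
jig [(0.83, [540.4, -176.2, 10.1], [322.0, 220.0]), (0.67, [576.7, -543.7, 33.8], [445.0, 210.0]), (0.62, [530.7, 282.7, 25.5], [169.0, 220.0])]
bar_mid [(0.82, [461.3, -251.1, 45.2], [348.0, 246.0])]
sleeve_mouth [(0.78, [536.5, -178.1, 11.6], [322.0, 221.0])]
button_at [(0.76, [462.2, -250.8, 43.7], [348.0, 246.0]), (0.6, [471.1, 377.9, 24.4], [137.0, 239.0]), (0.3, [540.0, -175.4, 14.9], [321.0, 220.0])]
fence [(0.77, [538.4, -178.8, 11.5], [322.0, 221.0])]
level [(0.7, [702.1, 284.8, 38.7], [170.0, 163.0])]
mallet [(0.78, [572.8, -544.8, 33.5], [445.0, 211.0]), (0.31, [466.1, 97.9, 22.6], [230.0, 242.0])]
hexkey [(0.68, [774.2, -23.3, 4.7], [273.0, 144.0])]
```

```bash
python3 -c "
import cv2
a=cv2.imread('pics/top0.png');cv2.imwrite('pics/t1.png',cv2.resize(a[120:320,90:490],(800,400),interpolation=cv2.INTER_CUBIC))
a=cv2.imread('pics/scene0.png');cv2.imwrite('pics/s1.png',cv2.resize(a[130:330,60:460],(800,400),interpolation=cv2.INTER_CUBIC))"
```

```text
(no output)
```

View pics/t1.png

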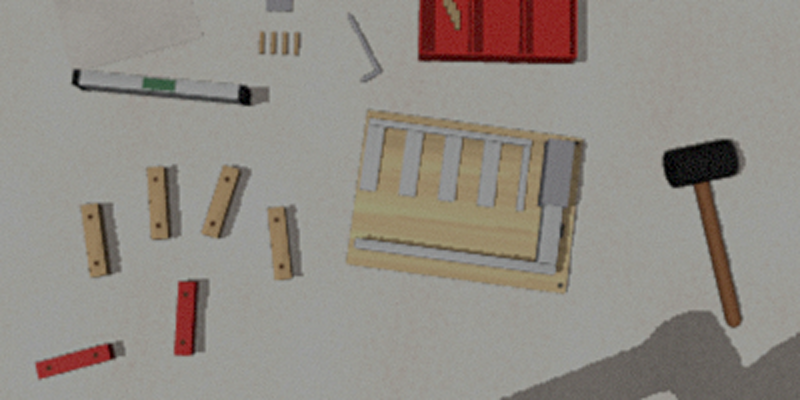

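View pics/s1.png

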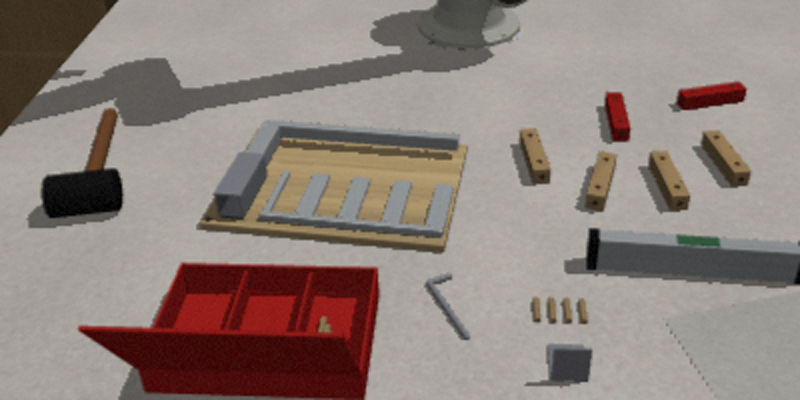

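```bash
cat >> h.py <<'E'
from scipy.optimize import minimize
def wood(d):
    h=cv2.cvtColor(d['frame'],cv2.COLOR_RGB2HSV)
    return ((h[:,:,0]>9)&(h[:,:,0]<28)&(h[:,:,1]>75)&(h[:,:,2]>60)).astype(np.uint8)
S=8
def sil(d,pts,box):
    x0,y0,x1,y1=box
    q=np.array([proj(d,p) for p in pts])
    q=((q-[x0,y0]+.5)*S*16).astype(np.int32)
    m=np.zeros(((y1-y0)*S,(x1-x0)*S),np.uint8)
    cv2.fillConvexPoly(m,cv2.convexHull(q),255,shift=4)
    return cv2.resize(m,(x1-x0,y1-y0),interpolation=cv2.INTER_AREA)/255.
def boxpts(lo,hi): return np.array([[a,b,c] for a in (lo[0],hi[0]) for b in (lo[1],hi[1]) for c in (lo[2],hi[2])],float)
RAIL=boxpts([-55,-13,0],[55,13,26])
BED=boxpts([-120,-155,0],[120,180,12])
def place(pts,x,y,a,z=0):
    return pts@R.from_euler('z',a).as_matrix().T+[x,y,z]
def fit(views,masks,model,g,freez=False,pad=14):
    g=np.array(g,float); 
    bx=[]
    for d in views:
        q=np.array([proj(d,p) for p in place(model,*g)]); lo=q.min(0)-pad; hi=q.max(0)+pad
        bx.append([max(0,int(lo[0])),max(0,int(lo[1])),min(560,int(hi[0])),min(420,int(hi[1]))])
    sc=np.array([5,5,.1,5])[:len(g)]
    def c(v):
        p=g+v*sc
        return sum(np.abs(sil(d,place(model,*p),b)-m[b[1]:b[3],b[0]:b[2]]).mean()*1000 for d,m,b in zip(views,masks,bx))
    best=min((minimize(c,v0,method='Nelder-Mead',options=dict(xatol=.01,fatol=.01,initial_simplex=np.vstack([v0]+[v0+e for e in 1.5*np.eye(len(g))]))) for v0 in (np.zeros(len(g)),np.r_[0,0,2,np.zeros(len(g)-3)],np.r_[0,0,-2,np.zeros(len(g)-3)])),key=lambda r:r.fun)
    return (g+best.x*sc).round(3),round(best.fun,1)
E
cat > m.py <<'E'
from h import *
t=snap('top');s=snap('scene')
mt,ms=wood(t),wood(s)
for g in ([525,278,.1],[465,100,.1],[467,378,.1],[529,188,-.3]):
    a=fit([t],[mt],RAIL,g);b=fit([s],[ms],RAIL,g);c=fit([t,s],[mt,ms],RAIL,list(a[0])+[0])
    print('rail',a,b,c)
def hull(m,box):
    o=np.zeros_like(m);x0,y0,x1,y1=box;o[y0:y1,x0:x1]=m[y0:y1,x0:x1]
    o=cv2.morphologyEx(o,cv2.MORPH_OPEN,np.ones((2,2),np.uint8))
    p=cv2.findNonZero(o);f=np.zeros_like(m);cv2.fillConvexPoly(f,cv2.convexHull(p),1);return f
ht=hull(mt,(255,165,395,275));hs=hull(ms,(150,180,300,260))
g=[530,-185,-.13]
print(fit([t],[ht],BED,g)); print(fit([s],[hs],BED,g)); print(fit([t,s],[ht,hs],BED,g+[0]))
E
python3 m.py
```

```text
rail (array([5.26667e+02, 2.87622e+02, 1.71000e-01]), np.float64(41.5)) (array([5.26889e+02, 2.88559e+02, 6.60000e-02]), np.float64(58.9)) (array([ 5.24879e+02,  2.89501e+02,  6.50000e-02, -3.57000e+00]), np.float64(101.9))
rail (array([4.70162e+02, 1.01322e+02, 1.53000e-01]), np.float64(23.5)) (array([4.70415e+02, 1.03960e+02, 8.60000e-02]), np.float64(28.9)) (array([ 4.69067e+02,  1.02755e+02,  1.23000e-01, -4.57000e+00]), np.float64(54.1))
rail (array([4.69994e+02, 3.77983e+02, 1.79000e-01]), np.float64(48.1)) (array([4.69102e+02, 3.80707e+02, 1.34000e-01]), np.float64(100.0)) (array([ 4.68232e+02,  3.80970e+02,  1.42000e-01, -1.96500e+00]), np.float64(144.6))
rail (array([ 5.31338e+02,  1.92507e+02, -2.60000e-01]), np.float64(29.8)) (array([ 5.31569e+02,  1.94071e+02, -2.61000e-01]), np.float64(16.7)) (array([ 5.31369e+02,  1.94045e+02, -2.58000e-01, -9.63000e-01]), np.float64(41.5))
(array([ 5.36562e+02, -1.93976e+02, -1.12000e-01]), np.float64(10.1))
(array([ 5.45185e+02, -1.84808e+02, -1.12000e-01]), np.float64(47.3))
(array([ 5.37191e+02, -1.93639e+02, -1.13000e-01, -1.04800e+01]), np.float64(63.3))
```

```bash
sed -i 's/,fit(\[t,s\]/,fit([t,s]/; s/pad=14/pad=5/' m.py h.py; cat >> m.py <<'E'
for p in ([536.6,-194,-.112],):
    P=place(BED,*p)
rails=[fit([t,s],[mt,ms],RAIL,g)[0] for g in ([526,288,.1],[470,102,.12],[469,379,.15],[531.4,193,-.26])]
print(rails)
out=[]
for d,m,(x0,y0,x1,y1) in ((t,mt,(120,190,250,270)),(s,ms,(300,180,440,250))):
    k=5; im=cv2.resize(d['frame'][y0:y1,x0:x1,::-1],None,fx=k,fy=k,interpolation=cv2.INTER_NEAREST)
    mm=cv2.resize(m[y0:y1,x0:x1],None,fx=k,fy=k,interpolation=cv2.INTER_NEAREST)
    cs,_=cv2.findContours(mm,cv2.RETR_EXTERNAL,cv2.CHAIN_APPROX_NONE); cv2.drawContours(im,cs,-1,(0,255,0),1)
    for r in rails:
        q=np.array([proj(d,p) for p in place(RAIL,*r)]);q=((q-[x0,y0]+.5)*k).astype(np.int32);cv2.polylines(im,[cv2.convexHull(q)],True,(0,0,255),1)
    out.append(cv2.resize(im,(700,int(im.shape[0]*700/im.shape[1]))))
o=np.vstack(out);cv2.imwrite('pics/m1.png',cv2.resize(o,None,fx=600/o.shape[0],fy=600/o.shape[0]))
# jig outline check
out=[]
for d,(x0,y0,x1,y1) in ((t,(255,165,395,275)),(s,(150,180,300,260))):
    k=5; im=cv2.resize(d['frame'][y0:y1,x0:x1,::-1],None,fx=k,fy=k,interpolation=cv2.INTER_NEAREST)
    for lo,hi in (([-120,-155,0],[120,180,12]),([-5,150,12],[95,175,18]),([-5,90,12],[95,115,18]),([-5,30,12],[95,55,18]),([-5,-30,12],[95,-5,18]),([6,-134,15],[105,-96,53])):
        q=np.array([proj(d,p) for p in place(boxpts(lo,hi),536.6,-194,-.112)]);q=((q-[x0,y0]+.5)*k).astype(np.int32);cv2.polylines(im,[cv2.convexHull(q)],True,(0,0,255),1)
    out.append(cv2.resize(im,(700,int(im.shape[0]*700/im.shape[1]))))
o=np.vstack(out);cv2.imwrite('pics/j1.png',cv2.resize(o,None,fx=600/o.shape[0],fy=600/o.shape[0]))
E
python3 m.py
```

```text
rail (array([5.26847e+02, 2.87416e+02, 1.62000e-01]), np.float64(97.7)) (array([5.27539e+02, 2.88688e+02, 6.50000e-02]), np.float64(95.9)) (array([ 5.25093e+02,  2.89609e+02,  7.90000e-02, -4.15200e+00]), np.float64(182.2))
rail (array([4.69500e+02, 1.00892e+02, 1.44000e-01]), np.float64(59.0)) (array([4.70395e+02, 1.04075e+02, 8.40000e-02]), np.float64(76.5)) (array([ 4.69091e+02,  1.02793e+02,  1.19000e-01, -4.51900e+00]), np.float64(133.4))
rail (array([4.68942e+02, 3.78623e+02, 1.97000e-01]), np.float64(120.9)) (array([4.69032e+02, 3.80978e+02, 1.32000e-01]), np.float64(110.3)) (array([ 4.68216e+02,  3.81539e+02,  1.42000e-01, -2.39300e+00]), np.float64(204.1))
rail (array([ 5.30583e+02,  1.91888e+02, -2.61000e-01]), np.float64(46.5)) (array([ 5.30876e+02,  1.94344e+02, -2.58000e-01]), np.float64(42.4)) (array([ 5.30806e+02,  1.93923e+02, -2.60000e-01, -1.84600e+00]), np.float64(90.8))
(array([ 5.36662e+02, -1.93912e+02, -1.16000e-01]), np.float64(13.1))
(array([ 5.45529e+02, -1.84318e+02, -1.14000e-01]), np.float64(64.7))
(array([ 5.37437e+02, -1.92771e+02, -1.10000e-01, -1.10300e+01]), np.float64(86.7))
[array([5.27098e+02, 2.88469e+02, 7.60000e-02]), array([4.70362e+02, 1.02180e+02, 1.24000e-01]), array([4.68454e+02, 3.81081e+02, 1.40000e-01]), array([ 5.30978e+02,  1.94122e+02, -2.61000e-01])]
```

View pics/m1.png

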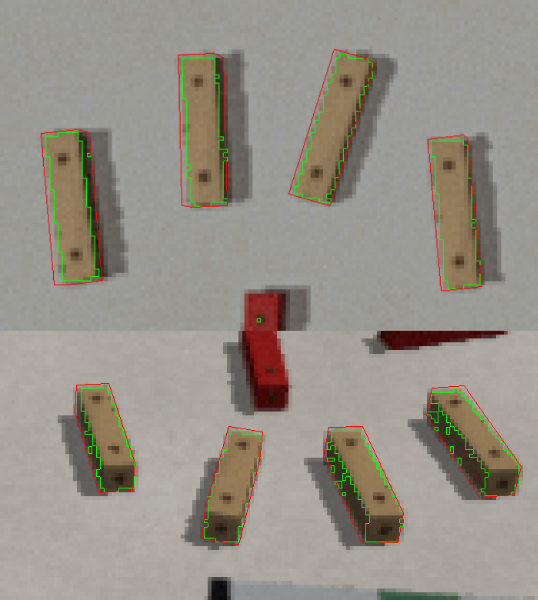

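View pics/j1.png

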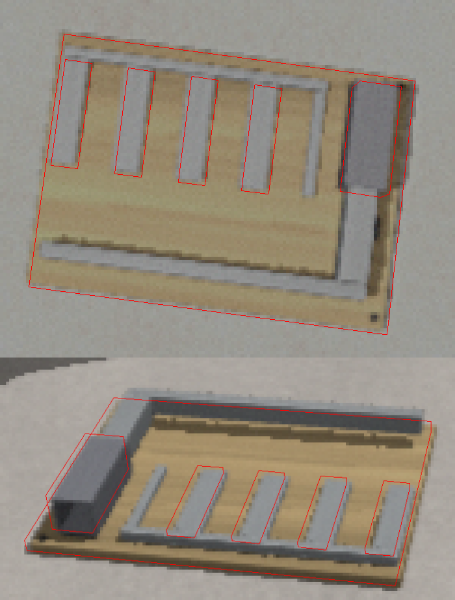

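```bash
cat >> h.py <<'E'
def wood(d,v=28):
    h=cv2.cvtColor(d['frame'],cv2.COLOR_RGB2HSV)
    m=((h[:,:,0]>7)&(h[:,:,0]<30)&(h[:,:,1]>70)&(h[:,:,2]>v)).astype(np.uint8)
    return cv2.morphologyEx(m,cv2.MORPH_CLOSE,np.ones((3,3),np.uint8))
RIBS=[boxpts([-5,y,12],[95,y+25,18]) for y in (150,90,30,-30)]
def fitribs(views,g):
    g=np.array(g,float);K=[]
    for d in views:
        reg=np.array([proj(d,p) for p in place(np.array([[-30,-55,12],[88,-55,12],[88,176,12],[-30,176,12]],float),*g[:3])]).astype(np.int32)
        w=np.zeros((420,560),np.uint8);cv2.fillConvexPoly(w,reg,1)
        h=cv2.cvtColor(d['frame'],cv2.COLOR_RGB2HSV)
        b=[*reg.min(0),*reg.max(0)]; sat=1-np.clip((h[:,:,1]-25.)/60,0,1)
        K.append((b,w[b[1]:b[3],b[0]:b[2]],sat[b[1]:b[3],b[0]:b[2]]))
    sc=np.array([5,5,.1])
    def c(v):
        p=g+v*sc
        return sum((np.abs(np.clip(sum(sil(d,place(q,*p),b) for q in RIBS),0,1)-m)*w).sum()/w.sum()*1000 for d,(b,w,m) in zip(views,K))
    r=minimize(c,np.zeros(3),method='Nelder-Mead',options=dict(initial_simplex=np.vstack([np.zeros(3),1.5*np.eye(3)]),xatol=.01,fatol=.01))
    return (g+r.x*sc).round(3),round(r.fun,1)
E
python3 - <<'E'
from h import *
t=snap('top');s=snap('scene');mt,ms=wood(t),wood(s)
for g in ([527,288.5,.08],[470.4,102.2,.12],[468.5,381,.14],[531,194,-.26]):
    print([fit(*a) for a in (([t],[mt],RAIL,g),([s],[ms],RAIL,g),([t,s],[mt,ms],RAIL,g),([t,s],[mt,ms],RAIL,g+[0]))])
g=[536.6,-194,-.113]
print(fitribs([t],g),fitribs([s],g),fitribs([t,s],g))
E
```

```text
[(array([5.26024e+02, 2.86092e+02, 1.12000e-01]), np.float64(65.1)), (array([5.28420e+02, 2.88484e+02, 7.40000e-02]), np.float64(44.7)), (array([5.2721e+02, 2.8785e+02, 8.7000e-02]), np.float64(112.8)), (array([ 5.25856e+02,  2.88758e+02,  8.70000e-02, -3.96400e+00]), np.float64(110.0))]
[(array([4.69882e+02, 1.01438e+02, 1.36000e-01]), np.float64(51.1)), (array([4.70088e+02, 1.03323e+02, 1.01000e-01]), np.float64(47.4)), (array([4.70310e+02, 1.02288e+02, 1.24000e-01]), np.float64(103.8)), (array([ 4.68952e+02,  1.02449e+02,  1.24000e-01, -1.86100e+00]), np.float64(102.5))]
[(array([4.70239e+02, 3.78669e+02, 2.03000e-01]), np.float64(64.6)), (array([4.69050e+02, 3.80691e+02, 1.39000e-01]), np.float64(37.1)), (array([4.70201e+02, 3.80094e+02, 1.55000e-01]), np.float64(104.6)), (array([ 4.68493e+02,  3.80710e+02,  1.59000e-01, -1.58000e+00]), np.float64(104.1))]
[(array([ 5.30986e+02,  1.92552e+02, -2.55000e-01]), np.float64(43.2)), (array([ 5.31592e+02,  1.94047e+02, -2.61000e-01]), np.float64(32.9)), (array([ 5.30943e+02,  1.93906e+02, -2.58000e-01]), np.float64(78.1)), (array([ 5.30381e+02,  1.93897e+02, -2.58000e-01, -2.12500e+00]), np.float64(75.9))]
(array([ 5.38608e+02, -1.90602e+02, -1.14000e-01]), np.float64(101.6)) (array([ 5.40801e+02, -1.89066e+02, -1.12000e-01]), np.float64(19.6)) (array([ 5.39678e+02, -1.89378e+02, -1.14000e-01]), np.float64(142.2))
```

```bash
cat >> h.py <<'E'
J=np.array([538.5,-191,-.113])
def jw(x,y): c,s=np.cos(J[2]),np.sin(J[2]); return [J[0]+c*x-s*y,J[1]+s*x+c*y]
def wj(X,Y): c,s=np.cos(J[2]),np.sin(J[2]); X-=J[0];Y-=J[1]; return [round(c*X+s*Y,1),round(-s*X+c*Y,1)]
def tgt(*ws):
    "each w = x,y,z,yaw in world mm/rad"
    s=arm.read_state();R0=R.from_quat(s['ee_rot']);p0=np.array(s['position'])
    print('clock',round(s['clock'],2),'p',p0.round(1),'F',np.round(s['contact_force'],1),'w',round(s['gripper_width'],1),'jig',wj(p0[0],p0[1]),'yaw',round(np.arctan2(*R0.as_matrix()[[1,0],0]),3))
    for x,y,z,a in ws:
        c,n=np.cos(a),np.sin(a);Rt=R.from_matrix(np.array([[c,n*0,-n],[n,0,c],[0,-1,0]]))
        print('T',(R0.inv().apply(np.array([x,y,z])-p0)/50).round(3).tolist(),'rot',((R0.inv()*Rt).as_rotvec()/np.radians(8)).round(3).tolist())
E
python3 -c "
from h import *
tgt((470,102.3,160,.124),(470,102.3,60,.124),(470,102.3,9,.124))"
```

```text
clock 1.3 p [ 176.2 -599.6  231.3] F [-0.1 -0.1 -0.2] w 85.3 jig [np.float64(-313.9), np.float64(-446.9)] yaw 0.286
T [9.596, 1.426, 11.813] rot [0.0, 1.159, -0.0]
T [9.596, 3.426, 11.813] rot [0.0, 1.159, -0.0]
T [9.596, 4.446, 11.813] rot [0.0, 1.159, -0.0]
```

Request:
{"fn": "jog_arm", "kwargs": {"translation": [[9.596, 1.426, 11.813], [9.596, 1.426, 11.813], [9.596, 1.426, 11.813], [9.596, 1.426, 11.813], [9.596, 1.426, 11.813], [9.596, 1.426, 11.813], [9.596, 1.426, 11.813], [9.596, 1.426, 11.813], [9.596, 1.426, 11.813], [9.596, 1.426, 11.813], [9.596, 1.426, 11.813], [9.596, 1.426, 11.813], [9.596, 1.426, 11.813], [9.596, 1.426, 11.813], [9.596, 1.426, 11.813], [9.596, 1.426, 11.813], [9.596, 1.426, 11.813], [9.596, 1.426, 11.813], [9.596, 1.426, 11.813], [9.596, 1.426, 11.813]], "rot": [[0, 1.159, 0], [0, 1.159, 0], [0, 1.159, 0], [0, 1.159, 0], [0, 1.159, 0], [0, 1.159, 0], [0, 1.159, 0], [0, 1.159, 0], [0, 1.159, 0], [0, 1.159, 0], [0, 1.159, 0], [0, 1.159, 0], [0, 1.159, 0], [0, 1.159, 0], [0, 1.159, 0], [0, 1.159, 0], [0, 1.159, 0], [0, 1.159, 0], [0, 1.159, 0], [0, 1.159, 0]], "gripper": [0.7, 0.7, 0.7, 0.7, 0.7, 0.7, 0.7, 0.7, 0.7, 0.7, 0.7, 0.7, 0.7, 0.7, 0.7, 0.7, 0.7, 0.7, 0.7, 0.7]}}

```text
clock: 3.3
position: [469.6, 101.1, 160.4]
ee_rot: [-0.706, -0.043, 0.043, 0.706]
contact_force: [-1.1, -0.3, 0.4]
gripper_width: 59.9
```

```bash
python3 -c "
from h import *
tgt((470,102.3,60,.124),(470,102.3,9,.124))
t=snap('top','t2.png');s=snap('scene','s2.png')
a=t['frame'][160:330,100:400,::-1];b=s['frame'][80:260,220:440,::-1]
cv2.imwrite('pics/c2.png',np.vstack([cv2.resize(a,(540,306)),cv2.resize(b,(540,290))[:,:]]))"
```

```text
clock 3.3 p [469.6 101.1 160.4] F [-1.1 -0.3  0.4] w 59.9 jig [np.float64(-101.4), np.float64(282.5)] yaw 0.122
T [0.009, 2.007, 0.022] rot [-0.001, -0.012, 0.002]
T [0.009, 3.027, 0.022] rot [-0.001, -0.012, 0.002]
```

Request:
{"fn": "jog_arm", "kwargs": {"translation": [[0.01, 1, 0.02], [0.01, 2, 0.02], [0.01, 2.6, 0.02], [0.01, 3.03, 0.02], [0.01, 3.03, 0.02], [0.01, 3.03, 0.02], [0.01, 3.03, 0.02], [0.01, 3.03, 0.02], [0.01, 3.03, 0.02], [0.01, 3.03, 0.02], [0.01, 3.03, 0.02], [0.01, 3.03, 0.02]], "rot": [[0, 0, 0], [0, 0, 0], [0, 0, 0], [0, 0, 0], [0, 0, 0], [0, 0, 0], [0, 0, 0], [0, 0, 0], [0, 0, 0], [0, 0, 0], [0, 0, 0], [0, 0, 0]], "gripper": [0.7, 0.7, 0.7, 0.7, 0.7, 0.7, 0.2, 0.2, 0.2, 0.2, 0.2, 0.2]}}

```text
clock: 4.6
position: [471.3, 103.1, 10.5]
ee_rot: [-0.705, -0.045, 0.042, 0.706]
contact_force: [0.2, 0.0, 5.9]
gripper_width: 24.5
```

```bash
python3 -c "
from h import *
s=arm.read_state();p=np.array(s['position']);a=-.113
x,y=jw(35,-45)
tgt((p[0],p[1],120,.12),(x,y,120,a),(x,y,60,a))
t=snap('top');s=snap('scene');ms=wood(s);mt=wood(t)
print(fit([s],[ms],RAIL,[p[0],p[1],.12]))"
```

```text
clock 4.6 p [471.3 103.1  10.5] F [0.2 0.  5.9] w 24.5 jig [np.float64(-99.9), np.float64(284.6)] yaw 0.123
T [0.008, -2.189, 0.003] rot [-0.009, 0.024, 0.026]
T [1.088, -2.194, -7.038] rot [-0.012, 1.693, 0.025]
T [1.083, -0.994, -7.04] rot [-0.012, 1.693, 0.025]
(array([4.71249e+02, 1.07877e+02, 4.00000e-03]), np.float64(70.9))
```

Request:
{"fn": "jog_arm", "kwargs": {"translation": [[0.01, -1, 0], [0.01, -2, 0], [0.2, -2.19, -1], [1.088, -2.19, -7.04], [1.088, -2.19, -7.04], [1.088, -2.19, -7.04], [1.088, -2.19, -7.04], [1.088, -2.19, -7.04], [1.088, -2.19, -7.04], [1.088, -2.19, -7.04], [1.088, -2.19, -7.04], [1.088, -1, -7.04], [1.088, -1, -7.04], [1.088, -1, -7.04]], "rot": [[0, 0, 0], [0, 0, 0], [0, 0.2, 0], [0, 1.693, 0.02], [0, 1.693, 0.02], [0, 1.693, 0.02], [0, 1.693, 0.02], [0, 1.693, 0.02], [0, 1.693, 0.02], [0, 1.693, 0.02], [0, 1.693, 0.02], [0, 1.693, 0.02], [0, 1.693, 0.02], [0, 1.693, 0.02]], "gripper": [0.2, 0.2, 0.2, 0.2, 0.2, 0.2, 0.2, 0.2, 0.2, 0.2, 0.2, 0.2, 0.2, 0.2]}}

```text
clock: 6.1
position: [566.5, -238.0, 58.7]
ee_rot: [-0.705, 0.041, -0.038, 0.707]
contact_force: [0.6, 0.4, 0.7]
gripper_width: 24.8
```

```bash
python3 -c "
from h import *
x,y=jw(35,-45)
tgt((x,y,30,J[2]),(x,y,22,J[2]))
t=snap('top');s=snap('scene')
a=t['frame'][165:275,255:395,::-1];b=s['frame'][150:260,150:300,::-1]
cv2.imwrite('pics/c3.png',np.hstack([cv2.resize(a,(400,314),interpolation=cv2.INTER_CUBIC),cv2.resize(b,(400,314),interpolation=cv2.INTER_CUBIC)]))"
```

```text
clock 6.1 p [ 566.5 -238.    58.7] F [0.6 0.4 0.7] w 24.8 jig [np.float64(33.2), np.float64(-43.6)] yaw -0.111
T [0.04, 0.573, -0.03] rot [-0.015, 0.011, -0.038]
T [0.04, 0.733, -0.03] rot [-0.015, 0.011, -0.038]
```

View pics/c3.png

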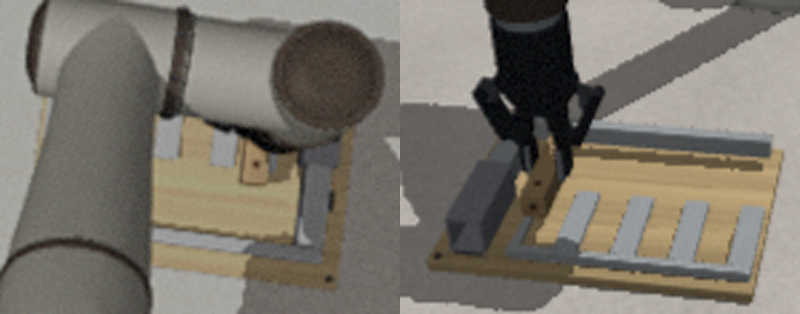

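```bash
sed -i 's/^J=.*/J=np.array([540,-189,-.113])/' h.py; python3 -c "
from h import *
x,y=jw(34,-46)
tgt((x,y,58.7,J[2]),(x,y,24,J[2]))"
```

```text
clock 6.2 p [ 569.3 -239.    61.8] F [ 1.2  0.6 -1.1] w 24.5 jig [np.float64(34.8), np.float64(-46.3)] yaw -0.111
T [-0.016, 0.061, 0.007] rot [-0.007, 0.015, 0.014]
T [-0.017, 0.755, 0.006] rot [-0.007, 0.015, 0.014]
```

Request:
{"fn": "jog_arm", "kwargs": {"translation": [[0, 0.2, 0], [0, 0.4, 0], [0, 0.6, 0], [0, 0.75, 0], [0, 0.75, 0], [0, 0.75, 0]], "rot": [[0, 0, 0], [0, 0, 0], [0, 0, 0], [0, 0, 0], [0, 0, 0], [0, 0, 0]], "gripper": [0.2, 0.2, 0.2, 0.2, 0.2, 0.2]}}

```text
clock: 6.8
position: [569.2, -239.0, 23.9]
ee_rot: [-0.706, 0.039, -0.04, 0.706]
contact_force: [0.5, -0.7, -0.9]
gripper_width: 24.6
```

```bash
python3 -c "
from h import *
x,y=jw(34,-46)
tgt((x,y,22.5,J[2]));s=arm.read_state();print(s['contact_force'],s['wrist_torque'])
s=snap('scene')
b=s['frame'][170:260,150:260,::-1]
cv2.imwrite('pics/c4.png',cv2.resize(b,None,fx=5,fy=5,interpolation=cv2.INTER_CUBIC))"
```

```text
clock 6.8 p [ 569.2 -239.    23.9] F [ 0.5 -0.7 -0.9] w 24.6 jig [np.float64(34.7), np.float64(-46.3)] yaw -0.111
T [-0.014, 0.027, 0.007] rot [-0.007, 0.014, 0.009]
[ 0.52125224 -0.72693584 -0.87085672] [0.01272791 0.00870567 0.02189011]
```

View pics/c4.png

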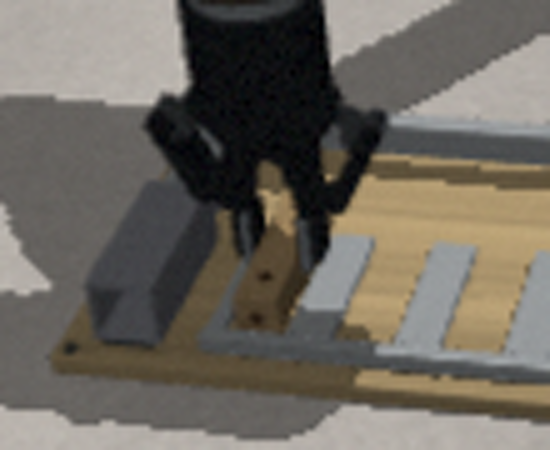

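Request:
{"fn": "jog_arm", "kwargs": {"translation": [[0, 0.02, 0], [0.03, 0.025, 0], [0.06, 0.025, 0], [0.08, 0.025, 0], [0.1, 0.025, 0], [0.12, 0.025, 0], [0.12, 0.025, 0]], "rot": [[0, 0, 0], [0, 0, 0], [0, 0, 0], [0, 0, 0], [0, 0, 0], [0, 0, 0], [0, 0, 0]], "gripper": [0.2, 0.2, 0.2, 0.2, 0.2, 0.2, 0.2]}}

```text
clock: 7.55
position: [575.4, -239.7, 22.8]
ee_rot: [-0.706, 0.039, -0.04, 0.706]
contact_force: [-0.8, 0.5, -0.6]
gripper_width: 24.4
```

Now no contact yet; push on in small steps.

Request:
{"fn": "jog_arm", "kwargs": {"translation": [[0.02, 0, 0], [0.04, 0, 0], [0.06, 0, 0], [0.06, 0, 0]], "rot": [[0, 0, 0], [0, 0, 0], [0, 0, 0], [0, 0, 0]], "gripper": [0.2, 0.2, 0.2, 0.2]}}

```text
clock: 7.95
position: [575.5, -239.6, 22.7]
ee_rot: [-0.705, 0.041, -0.038, 0.707]
contact_force: [-7.3, 1.2, 4.2]
gripper_width: 24.3
```

Request:
{"fn": "jog_arm", "kwargs": {"translation": [[0.02, 0, 0.02], [0.02, 0, 0.04], [0.02, 0, 0.06], [0.02, 0, 0.08], [0.02, 0, 0.1], [0.02, 0, 0.1]], "rot": [[0, 0, 0], [0, 0, 0], [0, 0, 0], [0, 0, 0], [0, 0, 0], [0, 0, 0]], "gripper": [0.2, 0.2, 0.2, 0.2, 0.2, 0.2]}}

```text
clock: 8.55
position: [576.0, -236.2, 22.9]
ee_rot: [-0.706, 0.042, -0.038, 0.706]
contact_force: [-5.5, -5.2, 2.7]
gripper_width: 24.9
```

```bash
python3 -c "
from h import *
tgt();s=arm.read_state();print(s['wrist_torque'])"
```

```text
clock 8.55 p [ 576.  -236.2   22.9] F [-5.5 -5.2  2.7] w 24.9 jig [np.float64(41.1), np.float64(-42.9)] yaw -0.113
[-1.72683547  1.32029909 -0.27080565]
```

Request:
{"fn": "jog_arm", "kwargs": {"translation": [[0, 0, 0], [0, 0, 0], [0, 0, 0], [0, 0, 0.06], [0, 0, 0.1], [0, 0, 0.14], [0, 0, 0.18], [0, 0, 0.18]], "rot": [[0, 0, 0], [0, 0, 0], [0, 0, 0], [0, 0, 0], [0, 0, 0], [0, 0, 0], [0, 0, 0], [0, 0, 0]], "gripper": [0.42, 0.42, 0.42, 0.42, 0.42, 0.42, 0.42, 0.42]}}

```text
clock: 9.35
position: [577.1, -230.2, 24.5]
ee_rot: [0.707, -0.042, 0.037, -0.705]
contact_force: [-3.0, -11.5, 4.2]
gripper_width: 36.2
```

```bash
python3 -c "
from h import *
x,y=jw(40,-43);x2,y2=jw(-36,-43);x3,y3=jw(-26,-43)
tgt((x,y,22.8,J[2]),(x,y,75,J[2]),(x2,y2,75,J[2]),(x2,y2,24,J[2]),(x3,y3,24,J[2]))"
```

```text
clock 9.35 p [ 577.1 -230.2   24.5] F [ -3.  -11.5   4.2] w 36.2 jig [np.float64(41.5), np.float64(-36.8)] yaw -0.112
T [-0.03, 0.034, -0.125] rot [0.027, 0.008, -0.041]
T [-0.036, -1.01, -0.129] rot [0.027, 0.008, -0.041]
T [-1.556, -1.001, -0.127] rot [0.027, 0.008, -0.041]
T [-1.55, 0.019, -0.123] rot [0.027, 0.008, -0.041]
T [-1.35, 0.017, -0.123] rot [0.027, 0.008, -0.041]
```

Request:
{"fn": "jog_arm", "kwargs": {"translation": [[0, 0, -0.13], [0, 0, -0.13], [-0.03, -0.6, -0.13], [-0.03, -1, -0.13], [-0.9, -1, -0.13], [-1.55, -1, -0.13], [-1.55, -1, -0.13], [-1.55, -1, -0.13], [-1.55, -0.5, -0.13], [-1.55, 0, -0.13], [-1.55, 0, -0.13], [-1.45, 0, -0.13], [-1.4, 0, -0.13], [-1.35, 0, -0.13], [-1.32, 0, -0.13], [-1.29, 0, -0.13], [-1.29, 0, -0.13]], "rot": [[0, 0, 0], [0, 0, 0], [0, 0, 0], [0, 0, 0], [0, 0, 0], [0, 0, 0], [0, 0, 0], [0, 0, 0], [0, 0, 0], [0, 0, 0], [0, 0, 0], [0, 0, 0], [0, 0, 0], [0, 0, 0], [0, 0, 0], [0, 0, 0], [0, 0, 0]], "gripper": [0.42, 0.42, 0.42, 0.42, 0.1, 0, 0, 0, 0, 0, 0, 0, 0, 0, 0, 0, 0]}}

```text
clock: 11.05
position: [509.7, -229.2, 25.0]
ee_rot: [0.707, -0.044, 0.036, -0.705]
contact_force: [-5.6, 0.9, 3.7]
gripper_width: -0.1
```

```bash
python3 -c "
from h import *
tgt((560,0,140,-.258),(531,194,140,-.258),(531,194,60,-.258),(531,194,9,-.258))"
```

```text
clock 11.05 p [ 509.7 -229.2   25. ] F [-5.6  0.9  3.7] w -0.1 jig [np.float64(-25.6), np.float64(-43.4)] yaw -0.113
T [0.458, -2.322, 4.661] rot [0.03, 1.04, -0.078]
T [-0.555, -2.323, 8.451] rot [0.03, 1.04, -0.078]
T [-0.537, -0.723, 8.457] rot [0.03, 1.04, -0.078]
T [-0.525, 0.297, 8.46] rot [0.03, 1.04, -0.078]
```

Request:
{"fn": "jog_arm", "kwargs": {"translation": [[-0.1, 0, 0], [-0.1, -1, 0], [-0.1, -2, 0], [-0.1, -2.3, 1], [-0.55, -2.3, 8.45], [-0.55, -2.3, 8.45], [-0.55, -2.3, 8.45], [-0.55, -2.3, 8.45], [-0.55, -2.3, 8.45], [-0.55, -2.3, 8.45], [-0.55, -2.3, 8.45], [-0.55, -2.3, 8.45], [-0.55, -2.3, 8.45], [-0.55, -2.3, 8.45]], "rot": [[0, 0, 0], [0, 0, 0], [0, 0, 0], [0, 0.3, 0], [0.03, 1.04, -0.08], [0.03, 1.04, -0.08], [0.03, 1.04, -0.08], [0.03, 1.04, -0.08], [0.03, 1.04, -0.08], [0.03, 1.04, -0.08], [0.03, 1.04, -0.08], [0.03, 1.04, -0.08], [0.03, 1.04, -0.08], [0.03, 1.04, -0.08]], "gripper": [0, 0, 0, 0.7, 0.7, 0.7, 0.7, 0.7, 0.7, 0.7, 0.7, 0.7, 0.7, 0.7]}}

```text
clock: 12.45
position: [531.3, 194.6, 139.0]
ee_rot: [-0.701, 0.09, -0.091, 0.702]
contact_force: [0.0, 0.3, 0.4]
gripper_width: 59.6
```

```bash
cat > rl.py <<'E'
from h import *
s=snap('scene');ms=wood(s)
for g in ([528,288.3,.08],[469.5,380.5,.14],[531.5,194,-.26]): print(fit([s],[ms],RAIL,g))
print([ (o[0],o[1]) for o in find(s,'scene','rail0')])
E
python3 rl.py; python3 -c "
from h import *
tgt((531.5,194,60,-.26),(531.5,194,9.5,-.26))"
```

```text
(array([5.28587e+02, 2.88523e+02, 7.40000e-02]), np.float64(44.3))
(array([4.69097e+02, 3.80608e+02, 1.45000e-01]), np.float64(37.8))
(array([ 5.31585e+02,  1.93893e+02, -2.64000e-01]), np.float64(32.2))
[(0.87, [484.1, 376.3, 26.8]), (0.86, [545.1, 284.2, 29.3]), (0.69, [585.7, -233.9, 38.5]), (0.66, [550.4, 191.2, 28.0]), (0.65, [297.8, 399.3, 19.6]), (0.52, [376.1, 236.9, 26.6])]
clock 12.55 p [531.2 193.1 139. ] F [-0.3  0.8 -0. ] w 59.8 jig [np.float64(-51.8), np.float64(378.7)] yaw -0.259
T [0.001, 1.58, 0.018] rot [-0.003, 0.008, 0.004]
T [0.0, 2.59, 0.017] rot [-0.003, 0.008, 0.004]
```

Request:
{"fn": "jog_arm", "kwargs": {"translation": [[0, 0.9, 0.02], [0, 1.8, 0.02], [0, 2.3, 0.02], [0, 2.59, 0.02], [0, 2.59, 0.02], [0, 2.59, 0.02], [0, 2.59, 0.02], [0, 2.59, 0.02], [0, 2.59, 0.02], [0, 2.59, 0.02], [0, 2.59, 0.02], [0, 1.8, 0.02], [0, 0.9, 0.02], [0, 0, 0.02], [0, 0, 0.02], [0, 0, 0.02]], "rot": [[0, 0, 0], [0, 0, 0], [0, 0, 0], [0, 0, 0], [0, 0, 0], [0, 0, 0], [0, 0, 0], [0, 0, 0], [0, 0, 0], [0, 0, 0], [0, 0, 0], [0, 0, 0], [0, 0, 0], [0, 0, 0], [0, 0, 0], [0, 0, 0]], "gripper": [0.7, 0.7, 0.7, 0.7, 0.7, 0.2, 0.2, 0.2, 0.2, 0.2, 0.2, 0.2, 0.2, 0.2, 0.2, 0.2]}}

```text
clock: 14.15
position: [531.5, 194.5, 140.4]
ee_rot: [-0.7, 0.09, -0.092, 0.702]
contact_force: [-1.0, 0.3, -0.7]
gripper_width: 24.6
```

```bash
python3 -c "
from h import *
x,y=jw(34,14)
tgt((x,y,130,J[2]),(x,y,26,J[2]))"
```

```text
clock 14.15 p [531.5 194.5 140.4] F [-1.   0.3 -0.7] w 24.6 jig [np.float64(-51.7), np.float64(380.1)] yaw -0.259
T [2.761, 0.19, -6.994] rot [-0.023, -1.047, 0.017]
T [2.757, 2.27, -7.002] rot [-0.023, -1.047, 0.017]
```

Request:
{"fn": "jog_arm", "kwargs": {"translation": [[2.76, 0, -7], [2.76, 0, -7], [2.76, 0, -7], [2.76, 0, -7], [2.76, 0, -7], [2.76, 0, -7], [2.76, 0, -7], [2.76, 0, -7], [2.76, 0, -7], [2.76, 0, -7], [2.76, 0, -7], [2.76, 0.8, -7], [2.76, 1.5, -7], [2.76, 1.8, -7], [2.76, 2.05, -7], [2.76, 2.27, -7], [2.76, 2.27, -7], [2.76, 2.27, -7]], "rot": [[0, -1.047, 0], [0, -1.047, 0], [0, -1.047, 0], [0, -1.047, 0], [0, -1.047, 0], [0, -1.047, 0], [0, -1.047, 0], [0, -1.047, 0], [0, -1.047, 0], [0, -1.047, 0], [0, -1.047, 0], [0, -1.047, 0], [0, -1.047, 0], [0, -1.047, 0], [0, -1.047, 0], [0, -1.047, 0], [0, -1.047, 0], [0, -1.047, 0]], "gripper": [0.2, 0.2, 0.2, 0.2, 0.2, 0.2, 0.2, 0.2, 0.2, 0.2, 0.2, 0.2, 0.2, 0.2, 0.2, 0.2, 0.2, 0.2]}}

```text
clock: 15.95
position: [576.1, -178.7, 26.6]
ee_rot: [-0.705, 0.038, -0.041, 0.707]
contact_force: [-0.4, -0.4, -0.2]
gripper_width: 24.3
```

```bash
python3 -c "
from h import *
w=[jw(a,b)+[z,J[2]] for a,b,z in ((34,14,22.8),(43,14,22.8),(43,20,22.8))]
tgt(*w)"
```

```text
clock 15.95 p [ 576.1 -178.7   26.6] F [-0.4 -0.4 -0.2] w 24.3 jig [np.float64(34.7), np.float64(14.3)] yaw -0.112
T [-0.014, 0.076, -0.007] rot [-0.021, 0.005, 0.026]
T [0.166, 0.076, -0.007] rot [-0.021, 0.005, 0.026]
T [0.166, 0.077, 0.113] rot [-0.021, 0.005, 0.026]
```

Descend, push +x then +y.

Request:
{"fn": "jog_arm", "kwargs": {"translation": [[0, 0.04, 0], [0, 0.075, 0], [0.04, 0.075, 0], [0.08, 0.075, 0], [0.11, 0.075, 0], [0.13, 0.075, 0], [0.15, 0.075, 0], [0.17, 0.075, 0], [0.17, 0.075, 0.03], [0.17, 0.075, 0.06], [0.17, 0.075, 0.08], [0.17, 0.075, 0.1], [0.17, 0.075, 0.1]], "rot": [[-0.02, 0, 0.02], [-0.02, 0, 0.02], [-0.02, 0, 0.02], [-0.02, 0, 0.02], [-0.02, 0, 0.02], [-0.02, 0, 0.02], [-0.02, 0, 0.02], [-0.02, 0, 0.02], [-0.02, 0, 0.02], [-0.02, 0, 0.02], [-0.02, 0, 0.02], [-0.02, 0, 0.02], [-0.02, 0, 0.02]], "gripper": [0.2, 0.2, 0.2, 0.2, 0.2, 0.2, 0.2, 0.2, 0.2, 0.2, 0.2, 0.2, 0.2]}}

```text
clock: 17.25
position: [583.2, -176.7, 23.3]
ee_rot: [0.707, -0.041, 0.039, -0.705]
contact_force: [-4.0, -6.5, 5.4]
gripper_width: 24.5
```

```bash
python3 -c "
from h import *
tgt()"
```

```text
clock 17.25 p [ 583.2 -176.7   23.3] F [-4.  -6.5  5.4] w 24.5 jig [np.float64(41.5), np.float64(17.1)] yaw -0.112
```

Request:
{"fn": "jog_arm", "kwargs": {"translation": [[0, 0, 0], [0, 0, 0], [0, 0, 0.04], [0, 0, 0.1], [0, 0, 0.14], [0, 0, 0.18], [0, 0, 0.18], [0, 0, 0], [0, -0.8, 0], [-0.4, -1.05, 0], [-1.3, -1.05, 0], [-1.58, -1.05, 0], [-1.58, -1.05, 0], [-1.58, -0.5, 0], [-1.58, 0.02, 0], [-1.5, 0.02, 0], [-1.43, 0.02, 0], [-1.37, 0.02, 0], [-1.33, 0.02, 0], [-1.29, 0.02, 0]], "rot": [[0, 0, 0], [0, 0, 0], [0, 0, 0], [0, 0, 0], [0, 0, 0], [0, 0, 0], [0, 0, 0], [0, 0, 0], [0, 0, 0], [0, 0, 0], [0, 0, 0], [0, 0, 0], [0, 0, 0], [0, 0, 0], [0, 0, 0], [0, 0, 0], [0, 0, 0], [0, 0, 0], [0, 0, 0], [0, 0, 0]], "gripper": [0.42, 0.42, 0.42, 0.42, 0.42, 0.42, 0.42, 0.42, 0.42, 0.3, 0, 0, 0, 0, 0, 0, 0, 0, 0, 0]}}

```text
clock: 19.25
position: [516.5, -169.2, 22.9]
ee_rot: [0.707, -0.043, 0.037, -0.705]
contact_force: [-8.6, 2.5, 6.2]
gripper_width: -0.1
```

```bash
python3 -c "
from h import *
tgt((528.5,288.5,140,.076),(528.5,288.5,9.5,.076))"
```

```text
clock 19.25 p [ 516.5 -169.2   22.9] F [-8.6  2.5  6.2] w -0.1 jig [np.float64(-25.6), np.float64(17.0)] yaw -0.113
T [-0.816, -2.354, 9.118] rot [0.01, -1.355, -0.064]
T [-0.794, 0.256, 9.124] rot [0.01, -1.355, -0.064]
```

Request:
{"fn": "jog_arm", "kwargs": {"translation": [[-0.1, 0, 0], [-0.1, -1, 0], [-0.1, -2, 0], [-0.1, -2.35, 1], [-0.82, -2.35, 9.12], [-0.82, -2.35, 9.12], [-0.82, -2.35, 9.12], [-0.82, -2.35, 9.12], [-0.82, -2.35, 9.12], [-0.82, -2.35, 9.12], [-0.82, -2.35, 9.12], [-0.82, -2.35, 9.12], [-0.82, -2.35, 9.12], [-0.82, -2.35, 9.12], [-0.82, -2.35, 9.12]], "rot": [[0, 0, 0], [0, 0, 0], [0, 0, 0], [0, -0.3, 0], [0, -1.355, -0.06], [0, -1.355, -0.06], [0, -1.355, -0.06], [0, -1.355, -0.06], [0, -1.355, -0.06], [0, -1.355, -0.06], [0, -1.355, -0.06], [0, -1.355, -0.06], [0, -1.355, -0.06], [0, -1.355, -0.06], [0, -1.355, -0.06]], "gripper": [0, 0, 0, 0.7, 0.7, 0.7, 0.7, 0.7, 0.7, 0.7, 0.7, 0.7, 0.7, 0.7, 0.7]}}

```text
clock: 20.75
position: [528.2, 287.9, 140.0]
ee_rot: [0.707, 0.027, -0.027, -0.706]
contact_force: [-0.6, -1.1, 0.4]
gripper_width: 59.9
```

```bash
python3 rl.py; python3 -c "
from h import *
tgt((528.5,288.5,9.5,.076))"
```

```text
(array([5.28587e+02, 2.88523e+02, 7.40000e-02]), np.float64(44.3))
(array([4.69115e+02, 3.80502e+02, 1.38000e-01]), np.float64(37.5))
(array([ 4.02300e+02,  2.65823e+02, -2.50000e-01]), np.float64(0.0))
[(0.86, [483.8, 373.7, 25.1]), (0.79, [373.4, 237.3, 26.8]), (0.74, [592.0, -174.3, 41.0]), (0.62, [297.2, 405.8, 17.8]), (0.52, [587.8, -232.7, 37.9]), (0.46, [568.9, -154.6, 11.6])]
clock 20.85 p [528.4 287.1 140.1] F [ 1.1  0.6 -0.1] w 59.9 jig [np.float64(-65.2), np.float64(471.7)] yaw 0.074
T [0.006, 2.611, 0.031] rot [0.008, -0.012, -0.004]
```

Request:
{"fn": "jog_arm", "kwargs": {"translation": [[0, 0.9, 0.02], [0, 1.8, 0.02], [0, 2.3, 0.02], [0, 2.6, 0.02], [0, 2.6, 0.02], [0, 2.6, 0.02], [0, 2.6, 0.02], [0, 2.6, 0.02], [0, 2.6, 0.02], [0, 2.6, 0.02], [0, 2.6, 0.02], [0, 1.8, 0.02], [0, 0.9, 0.02], [0, 0, 0.02], [0, 0, 0.02], [0, 0, 0.02]], "rot": [[0, 0, 0], [0, 0, 0], [0, 0, 0], [0, 0, 0], [0, 0, 0], [0, 0, 0], [0, 0, 0], [0, 0, 0], [0, 0, 0], [0, 0, 0], [0, 0, 0], [0, 0, 0], [0, 0, 0], [0, 0, 0], [0, 0, 0], [0, 0, 0]], "gripper": [0.7, 0.7, 0.7, 0.7, 0.7, 0.2, 0.2, 0.2, 0.2, 0.2, 0.2, 0.2, 0.2, 0.2, 0.2, 0.2]}}

```text
clock: 22.45
position: [528.3, 288.4, 141.5]
ee_rot: [-0.706, -0.027, 0.026, 0.707]
contact_force: [-0.8, 0.4, -1.6]
gripper_width: 24.4
```

```bash
python3 -c "
from h import *
x,y=jw(34,74)
tgt((x,y,130,J[2]),(x,y,26,J[2]))"
```

```text
clock 22.45 p [528.3 288.4 141.5] F [-0.8  0.4 -1.6] w 24.4 jig [np.float64(-65.4), np.float64(473.1)] yaw 0.074
T [0.47, 0.22, -8.213] rot [-0.011, 1.339, 0.009]
T [0.467, 2.3, -8.215] rot [-0.011, 1.339, 0.009]
```

Request:
{"fn": "jog_arm", "kwargs": {"translation": [[0.47, 0, -8.21], [0.47, 0, -8.21], [0.47, 0, -8.21], [0.47, 0, -8.21], [0.47, 0, -8.21], [0.47, 0, -8.21], [0.47, 0, -8.21], [0.47, 0, -8.21], [0.47, 0, -8.21], [0.47, 0, -8.21], [0.47, 0, -8.21], [0.47, 0, -8.21], [0.47, 0.8, -8.21], [0.47, 1.5, -8.21], [0.47, 1.8, -8.21], [0.47, 2.05, -8.21], [0.47, 2.3, -8.21], [0.47, 2.3, -8.21], [0.47, 2.3, -8.21]], "rot": [[0, 1.339, 0], [0, 1.339, 0], [0, 1.339, 0], [0, 1.339, 0], [0, 1.339, 0], [0, 1.339, 0], [0, 1.339, 0], [0, 1.339, 0], [0, 1.339, 0], [0, 1.339, 0], [0, 1.339, 0], [0, 1.339, 0], [0, 1.339, 0], [0, 1.339, 0], [0, 1.339, 0], [0, 1.339, 0], [0, 1.339, 0], [0, 1.339, 0], [0, 1.339, 0]], "gripper": [0.2, 0.2, 0.2, 0.2, 0.2, 0.2, 0.2, 0.2, 0.2, 0.2, 0.2, 0.2, 0.2, 0.2, 0.2, 0.2, 0.2, 0.2, 0.2]}}

```text
clock: 24.35
position: [582.7, -118.7, 26.5]
ee_rot: [-0.705, 0.039, -0.04, 0.707]
contact_force: [0.4, 0.5, -0.3]
gripper_width: 24.0
```

```bash
python3 -c "
from h import *
w=[jw(a,b)+[z,J[2]] for a,b,z in ((34,74,22.8),(43,74,22.8),(43,79.5,22.8))]
tgt(*w)"
```

```text
clock 24.35 p [ 582.7 -118.7   26.5] F [ 0.4  0.5 -0.3] w 24.0 jig [np.float64(34.5), np.float64(74.7)] yaw -0.112
T [-0.01, 0.074, -0.014] rot [-0.012, 0.005, 0.014]
T [0.17, 0.075, -0.014] rot [-0.012, 0.005, 0.014]
T [0.17, 0.075, 0.096] rot [-0.012, 0.005, 0.014]
```

Request:
{"fn": "jog_arm", "kwargs": {"translation": [[0, 0.04, 0], [0, 0.075, 0], [0.04, 0.075, 0], [0.08, 0.075, 0], [0.11, 0.075, 0], [0.13, 0.075, 0], [0.15, 0.075, 0], [0.17, 0.075, 0], [0.17, 0.075, 0.03], [0.17, 0.075, 0.06], [0.17, 0.075, 0.08], [0.17, 0.075, 0.1], [0.17, 0.075, 0.1]], "rot": [[-0.01, 0, 0.01], [-0.01, 0, 0.01], [-0.01, 0, 0.01], [-0.01, 0, 0.01], [-0.01, 0, 0.01], [-0.01, 0, 0.01], [-0.01, 0, 0.01], [-0.01, 0, 0.01], [-0.01, 0, 0.01], [-0.01, 0, 0.01], [-0.01, 0, 0.01], [-0.01, 0, 0.01], [-0.01, 0, 0.01]], "gripper": [0.2, 0.2, 0.2, 0.2, 0.2, 0.2, 0.2, 0.2, 0.2, 0.2, 0.2, 0.2, 0.2]}}

```text
clock: 25.65
position: [590.2, -117.3, 24.1]
ee_rot: [0.707, -0.041, 0.04, -0.705]
contact_force: [-4.1, -8.7, 5.5]
gripper_width: 24.4
```

```bash
python3 -c "
from h import *
tgt()"
```

```text
clock 25.65 p [ 590.2 -117.3   24.1] F [-4.1 -8.7  5.5] w 24.4 jig [np.float64(41.8), np.float64(76.9)] yaw -0.115
```

Request:
{"fn": "jog_arm", "kwargs": {"translation": [[0, 0, 0], [0, 0, 0], [0, 0, 0.04], [0, 0, 0.1], [0, 0, 0.14], [0, 0, 0.18], [0, 0, 0.18], [0, 0, 0], [0, -0.8, 0], [-0.4, -1.05, 0], [-1.3, -1.05, 0], [-1.58, -1.05, 0], [-1.58, -1.05, 0], [-1.58, -0.5, 0], [-1.58, 0.02, 0], [-1.5, 0.02, 0], [-1.43, 0.02, 0], [-1.37, 0.02, 0], [-1.33, 0.02, 0], [-1.29, 0.02, 0]], "rot": [[0, 0, 0], [0, 0, 0], [0, 0, 0], [0, 0, 0], [0, 0, 0], [0, 0, 0], [0, 0, 0], [0, 0, 0], [0, 0, 0], [0, 0, 0], [0, 0, 0], [0, 0, 0], [0, 0, 0], [0, 0, 0], [0, 0, 0], [0, 0, 0], [0, 0, 0], [0, 0, 0], [0, 0, 0], [0, 0, 0]], "gripper": [0.42, 0.42, 0.42, 0.42, 0.42, 0.42, 0.42, 0.42, 0.42, 0.3, 0, 0, 0, 0, 0, 0, 0, 0, 0, 0]}}

```text
clock: 27.65
position: [523.2, -109.8, 23.6]
ee_rot: [0.707, -0.044, 0.038, -0.705]
contact_force: [-8.9, 3.2, 5.7]
gripper_width: -0.4
```

```bash
python3 -c "
from h import *
tgt((469.1,380.6,140,.14))"
```

```text
clock 27.65 p [ 523.2 -109.8   23.6] F [-8.9  3.2  5.7] w -0.4 jig [np.float64(-25.6), np.float64(76.8)] yaw -0.116
T [-2.227, -2.337, 9.612] rot [0.012, -1.832, -0.062]
```

Request:
{"fn": "jog_arm", "kwargs": {"translation": [[-0.1, 0, 0], [-0.1, -1, 0], [-0.1, -2, 0], [-0.1, -2.35, 1], [-2.23, -2.35, 9.61], [-2.23, -2.35, 9.61], [-2.23, -2.35, 9.61], [-2.23, -2.35, 9.61], [-2.23, -2.35, 9.61], [-2.23, -2.35, 9.61], [-2.23, -2.35, 9.61], [-2.23, -2.35, 9.61], [-2.23, -2.35, 9.61], [-2.23, -2.35, 9.61], [-2.23, -2.35, 9.61], [-2.23, -2.35, 9.61]], "rot": [[0, 0, 0], [0, 0, 0], [0, 0, 0], [0, -0.3, 0], [0, -1.83, -0.06], [0, -1.83, -0.06], [0, -1.83, -0.06], [0, -1.83, -0.06], [0, -1.83, -0.06], [0, -1.83, -0.06], [0, -1.83, -0.06], [0, -1.83, -0.06], [0, -1.83, -0.06], [0, -1.83, -0.06], [0, -1.83, -0.06], [0, -1.83, -0.06]], "gripper": [0, 0, 0, 0.7, 0.7, 0.7, 0.7, 0.7, 0.7, 0.7, 0.7, 0.7, 0.7, 0.7, 0.7, 0.7]}}

```text
clock: 29.25
position: [469.1, 380.0, 141.1]
ee_rot: [0.706, 0.049, -0.049, -0.705]
contact_force: [0.5, -0.2, -0.4]
gripper_width: 60.3
```

```bash
python3 rl.py; python3 -c "
from h import *
tgt((469.1,380.6,9.5,.14))"
```

```text
(array([ 4.34798e+02,  2.19307e+02, -1.30000e-01]), np.float64(0.0))
(array([4.69769e+02, 3.80451e+02, 1.35000e-01]), np.float64(39.0))
(array([ 4.02300e+02,  2.65823e+02, -2.50000e-01]), np.float64(0.0))
[(0.86, [479.9, 374.8, 26.5]), (0.81, [593.3, -173.4, 40.9]), (0.73, [298.3, 401.5, 17.3]), (0.66, [568.9, -160.6, 16.1]), (0.52, [588.9, -234.1, 38.9])]
clock 29.35 p [469.3 379.5 141.1] F [ 0.4 -0.1  1. ] w 59.9 jig [np.float64(-134.3), np.float64(556.9)] yaw 0.138
T [-0.002, 2.633, 0.026] rot [0.008, -0.011, 0.001]
```

Request:
{"fn": "jog_arm", "kwargs": {"translation": [[0, 0.9, 0.02], [0, 1.8, 0.02], [0, 2.3, 0.02], [0, 2.62, 0.02], [0, 2.62, 0.02], [0, 2.62, 0.02], [0, 2.62, 0.02], [0, 2.62, 0.02], [0, 2.62, 0.02], [0, 2.62, 0.02], [0, 2.62, 0.02], [0, 1.8, 0.02], [0, 0.9, 0.02], [0, 0, 0.02], [0, 0, 0.02], [0, 0, 0.02]], "rot": [[0, 0, 0], [0, 0, 0], [0, 0, 0], [0, 0, 0], [0, 0, 0], [0, 0, 0], [0, 0, 0], [0, 0, 0], [0, 0, 0], [0, 0, 0], [0, 0, 0], [0, 0, 0], [0, 0, 0], [0, 0, 0], [0, 0, 0], [0, 0, 0]], "gripper": [0.7, 0.7, 0.7, 0.7, 0.7, 0.2, 0.2, 0.2, 0.2, 0.2, 0.2, 0.2, 0.2, 0.2, 0.2, 0.2]}}

```text
clock: 30.95
position: [469.1, 380.8, 142.6]
ee_rot: [-0.705, -0.049, 0.048, 0.706]
contact_force: [-0.5, 0.2, -0.7]
gripper_width: 24.4
```

```bash
python3 -c "
from h import *
x,y=jw(34,134)
tgt((x,y,130,J[2]),(x,y,26,J[2]))"
```

```text
clock 30.95 p [469.1 380.8 142.6] F [-0.5  0.2 -0.7] w 24.4 jig [np.float64(-134.7), np.float64(558.2)] yaw 0.138
T [1.161, 0.239, -9.056] rot [-0.013, 1.797, 0.01]
T [1.157, 2.319, -9.059] rot [-0.013, 1.797, 0.01]
```

Request:
{"fn": "jog_arm", "kwargs": {"translation": [[1.16, 0, -9.06], [1.16, 0, -9.06], [1.16, 0, -9.06], [1.16, 0, -9.06], [1.16, 0, -9.06], [1.16, 0, -9.06], [1.16, 0, -9.06], [1.16, 0, -9.06], [1.16, 0, -9.06], [1.16, 0, -9.06], [1.16, 0, -9.06], [1.16, 0, -9.06], [1.16, 0, -9.06], [1.16, 0.8, -9.06], [1.16, 1.5, -9.06], [1.16, 1.8, -9.06], [1.16, 2.05, -9.06], [1.16, 2.3, -9.06], [1.16, 2.3, -9.06], [1.16, 2.3, -9.06]], "rot": [[0, 1.8, 0], [0, 1.8, 0], [0, 1.8, 0], [0, 1.8, 0], [0, 1.8, 0], [0, 1.8, 0], [0, 1.8, 0], [0, 1.8, 0], [0, 1.8, 0], [0, 1.8, 0], [0, 1.8, 0], [0, 1.8, 0], [0, 1.8, 0], [0, 1.8, 0], [0, 1.8, 0], [0, 1.8, 0], [0, 1.8, 0], [0, 1.8, 0], [0, 1.8, 0], [0, 1.8, 0]], "gripper": [0.2, 0.2, 0.2, 0.2, 0.2, 0.2, 0.2, 0.2, 0.2, 0.2, 0.2, 0.2, 0.2, 0.2, 0.2, 0.2, 0.2, 0.2, 0.2, 0.2]}}

```text
clock: 32.95
position: [589.6, -59.4, 27.5]
ee_rot: [-0.705, 0.039, -0.041, 0.707]
contact_force: [-0.3, 0.8, -0.5]
gripper_width: 24.3
```

```bash
python3 -c "
from h import *
w=[jw(a,b)+[z,J[2]] for a,b,z in ((34,134,22.8),(43,134,22.8),(43,139.5,22.8))]
tgt(*w)"
```

```text
clock 32.95 p [589.6 -59.4  27.5] F [-0.3  0.8 -0.5] w 24.3 jig [np.float64(34.6), np.float64(134.4)] yaw -0.112
T [-0.013, 0.093, -0.008] rot [-0.014, 0.004, 0.016]
T [0.167, 0.094, -0.008] rot [-0.014, 0.004, 0.016]
T [0.167, 0.094, 0.102] rot [-0.014, 0.004, 0.016]
```

Request:
{"fn": "jog_arm", "kwargs": {"translation": [[0, 0.05, 0], [0, 0.09, 0], [0.04, 0.09, 0], [0.08, 0.09, 0], [0.11, 0.09, 0], [0.13, 0.09, 0], [0.15, 0.09, 0], [0.17, 0.09, 0], [0.17, 0.09, 0.03], [0.17, 0.09, 0.06], [0.17, 0.09, 0.08], [0.17, 0.09, 0.1], [0.17, 0.09, 0.1]], "rot": [[-0.01, 0, 0.01], [-0.01, 0, 0.01], [-0.01, 0, 0.01], [-0.01, 0, 0.01], [-0.01, 0, 0.01], [-0.01, 0, 0.01], [-0.01, 0, 0.01], [-0.01, 0, 0.01], [-0.01, 0, 0.01], [-0.01, 0, 0.01], [-0.01, 0, 0.01], [-0.01, 0, 0.01], [-0.01, 0, 0.01]], "gripper": [0.2, 0.2, 0.2, 0.2, 0.2, 0.2, 0.2, 0.2, 0.2, 0.2, 0.2, 0.2, 0.2]}}

```text
clock: 34.25
position: [596.1, -58.2, 24.1]
ee_rot: [0.707, -0.042, 0.039, -0.705]
contact_force: [-5.8, -8.9, 9.5]
gripper_width: 24.4
```

```bash
python3 -c "
from h import *
tgt()"
```

```text
clock 34.25 p [596.1 -58.2  24.1] F [-5.8 -8.9  9.5] w 24.4 jig [np.float64(41.0), np.float64(136.3)] yaw -0.115
```

Request:
{"fn": "jog_arm", "kwargs": {"translation": [[0, 0, 0], [0, 0, 0], [0, 0, 0.04], [0, 0, 0.1], [0, 0, 0.14], [0, 0, 0.18], [0, 0, 0.18], [0, 0, 0], [0, -0.8, 0], [-0.4, -1.05, 0], [-1.3, -1.05, 0], [-1.57, -1.05, 0], [-1.57, -1.05, 0], [-1.57, -0.5, 0], [-1.57, 0.02, 0], [-1.49, 0.02, 0], [-1.42, 0.02, 0], [-1.36, 0.02, 0], [-1.32, 0.02, 0], [-1.28, 0.02, 0]], "rot": [[0, 0, 0], [0, 0, 0], [0, 0, 0], [0, 0, 0], [0, 0, 0], [0, 0, 0], [0, 0, 0], [0, 0, 0], [0, 0, 0], [0, 0, 0], [0, 0, 0], [0, 0, 0], [0, 0, 0], [0, 0, 0], [0, 0, 0], [0, 0, 0], [0, 0, 0], [0, 0, 0], [0, 0, 0], [0, 0, 0]], "gripper": [0.42, 0.42, 0.42, 0.42, 0.42, 0.42, 0.42, 0.42, 0.42, 0.3, 0, 0, 0, 0, 0, 0, 0, 0, 0, 0]}}

```text
clock: 36.25
position: [529.9, -51.0, 23.8]
ee_rot: [0.707, -0.045, 0.037, -0.705]
contact_force: [-9.6, 3.6, 6.0]
gripper_width: 0.1
```

```bash
python3 -c "
from h import *
tgt((380,60,200,J[2]))"
```

```text
clock 36.25 p [529.9 -51.   23.8] F [-9.6  3.6  6. ] w 0.1 jig [np.float64(-25.6), np.float64(136.0)] yaw -0.116
T [-3.27, -3.498, 1.845] rot [0.025, -0.021, -0.071]
```

Request:
{"fn": "jog_arm", "kwargs": {"translation": [[-0.1, 0, 0], [-0.1, -1, 0], [-0.1, -2, 0], [-0.1, -3, 0], [-1, -3.5, 3], [-2, -3.5, 6], [-2, -3.5, 6], [-2, -3.5, 6], [-2, -3.5, 6], [-2, -3.5, 6]], "rot": [[0, 0, 0], [0, 0, 0], [0, 0, 0], [0, 0, 0], [0, 0, 0], [0, 0, -0.07], [0, 0, -0.07], [0, 0, -0.07], [0, 0, -0.07], [0, 0, -0.07]], "gripper": [0, 0, 0, 0, 0, 0, 0, 0, 0, 0.7]}}

```text
clock: 37.25
position: [469.9, 245.8, 199.2]
ee_rot: [0.706, -0.04, 0.042, -0.706]
contact_force: [1.5, 0.8, 0.5]
gripper_width: 13.4
```

```bash
python3 - <<'E'
from h import *
tgt()
t=snap('top');s=snap('scene')
out=[]
HOME=[boxpts([-15,y-13,12],[95,y+13,38]) for y in (137,77,17,-43)]
for d,(x0,y0,x1,y1) in ((t,(255,165,395,275)),(s,(150,180,300,260))):
    k=8; im=cv2.resize(d['frame'][y0:y1,x0:x1,::-1],None,fx=k,fy=k,interpolation=cv2.INTER_CUBIC)
    for H in HOME:
        q=np.array([proj(d,p) for p in place(H,*J)]);q=((q-[x0,y0]+.5)*k).astype(np.int32);cv2.polylines(im,[cv2.convexHull(q)],True,(0,0,255),1)
    out.append(cv2.resize(im,(400,int(im.shape[0]*400/im.shape[1]))))
    cv2.imwrite(f'pics/z{x0}.png',cv2.resize(im,(760,int(im.shape[0]*760/im.shape[1]))))
print(find(s,'scene','button_at'),find(t,'top','bar_mid'))
E
```

```text
clock 37.25 p [469.9 245.8 199.2] F [1.5 0.8 0.5] w 13.4 jig [np.float64(-118.7), np.float64(424.1)] yaw -0.116
[(0.74, [463.6, -183.5, 37.7], [231.0, 198.0])] [(0.76, [462.1, -250.6, 42.7], [347.0, 246.0])]
```

View pics/z255.png

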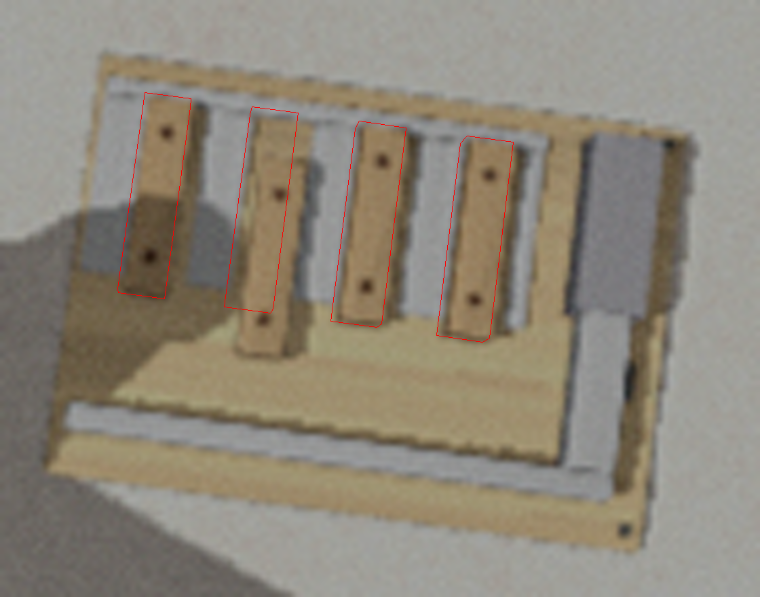

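View pics/z150.png

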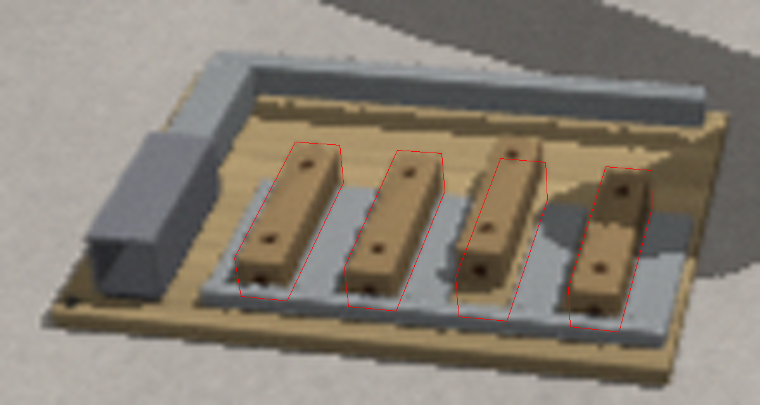

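```bash
python3 -c "
from h import *
x,y=jw(15,69.5)
tgt((x,y,130,J[2]),(x,y,24,J[2]))"
```

```text
clock 37.45 p [470.  244.9 198.5] F [-0.2  0.1  0.1] w 43.1 jig [np.float64(-118.5), np.float64(423.2)] yaw -0.113
T [2.67, 1.387, -7.071] rot [0.014, -0.003, 0.009]
T [2.667, 3.507, -7.067] rot [0.014, -0.003, 0.009]
```

Request:
{"fn": "jog_arm", "kwargs": {"translation": [[2.67, 1.39, -7.07], [2.67, 1.39, -7.07], [2.67, 1.39, -7.07], [2.67, 1.39, -7.07], [2.67, 1.39, -7.07], [2.67, 1.39, -7.07], [2.67, 1.39, -7.07], [2.67, 1.39, -7.07], [2.67, 1.39, -7.07], [2.67, 1.39, -7.07], [2.67, 2, -7.07], [2.67, 2.6, -7.07], [2.67, 3, -7.07], [2.67, 3.3, -7.07], [2.67, 3.5, -7.07], [2.67, 3.5, -7.07], [2.67, 3.5, -7.07]], "rot": [[0, 0, 0], [0, 0, 0], [0, 0, 0], [0, 0, 0], [0, 0, 0], [0, 0, 0], [0, 0, 0], [0, 0, 0], [0, 0, 0], [0, 0, 0], [0, 0, 0], [0, 0, 0], [0, 0, 0], [0, 0, 0], [0, 0, 0], [0, 0, 0], [0, 0, 0]], "gripper": [0.5, 0.5, 0.5, 0.5, 0.5, 0.5, 0.5, 0.5, 0.5, 0.5, 0.5, 0.5, 0.5, 0.5, 0.5, 0.5, 0.5]}}

```text
clock: 39.15
position: [563.4, -121.5, 25.1]
ee_rot: [0.707, -0.039, 0.041, -0.705]
contact_force: [0.0, -0.2, -0.0]
gripper_width: 42.6
```

Request:
{"fn": "jog_arm", "kwargs": {"translation": [[0, 0, 0], [0, 0, 0], [0, 0, 0], [0, 0, 0], [0, 0, 0], [0, 0, 0]], "rot": [[0, 0, 0], [0, 0, 0], [0, 0, 0], [0, 0, 0], [0, 0, 0], [0, 0, 0]], "gripper": [0.2, 0.2, 0.2, 0.2, 0.2, 0.2]}}

```text
clock: 39.75
position: [564.4, -121.4, 26.7]
ee_rot: [0.707, -0.038, 0.041, -0.705]
contact_force: [-1.0, 0.8, 6.6]
gripper_width: 24.4
```

```bash
python3 -c "
from h import *
w=[jw(a,b)+[z,J[2]] for a,b,z in ((35,73,24.5),(44,74,24),(44,79.5,24))]
tgt(*w)"
```

```text
clock 39.75 p [ 564.4 -121.4   26.7] F [-1.   0.8  6.6] w 24.4 jig [np.float64(16.6), np.float64(69.9)] yaw -0.112
T [0.367, 0.046, 0.061] rot [0.012, 0.007, 0.039]
T [0.547, 0.057, 0.081] rot [0.012, 0.007, 0.039]
T [0.547, 0.057, 0.191] rot [0.012, 0.007, 0.039]
```

Request:
{"fn": "jog_arm", "kwargs": {"translation": [[0.1, 0.02, 0.06], [0.2, 0.02, 0.06], [0.3, 0.02, 0.06], [0.37, 0.02, 0.06], [0.43, 0.02, 0.06], [0.47, 0.02, 0.06], [0.51, 0.02, 0.06], [0.55, 0.02, 0.06], [0.57, 0.02, 0.06], [0.57, 0.02, 0.1], [0.57, 0.02, 0.14], [0.57, 0.02, 0.17], [0.57, 0.02, 0.2], [0.57, 0.02, 0.2]], "rot": [[0, 0, 0], [0, 0, 0], [0, 0, 0], [0, 0, 0], [0, 0, 0], [0, 0, 0], [0, 0, 0], [0, 0, 0], [0, 0, 0], [0, 0, 0], [0, 0, 0], [0, 0, 0], [0, 0, 0], [0, 0, 0]], "gripper": [0.2, 0.2, 0.2, 0.2, 0.2, 0.2, 0.2, 0.2, 0.2, 0.2, 0.2, 0.2, 0.2, 0.2]}}

```text
clock: 41.15
position: [590.8, -116.9, 26.7]
ee_rot: [0.708, -0.04, 0.039, -0.704]
contact_force: [-8.6, -7.8, 10.2]
gripper_width: 23.9
```

```bash
python3 -c "
from h import *
tgt()"
```

```text
clock 41.15 p [ 590.8 -116.9   26.7] F [-8.6 -7.8 10.2] w 23.9 jig [np.float64(42.4), np.float64(77.4)] yaw -0.113
```

Request:
{"fn": "jog_arm", "kwargs": {"translation": [[0, 0, 0], [0, 0, 0], [0, 0, 0.04], [0, 0, 0.1], [0, 0, 0.14], [0, 0, 0.18], [0, 0, 0.18], [0, 0, 0], [0, -0.8, 0], [-0.4, -1, 0], [-1.3, -1, 0], [-1.6, -1, 0], [-1.6, -1, 0], [-1.6, -0.5, 0], [-1.6, 0.05, 0], [-1.52, 0.05, 0], [-1.45, 0.05, 0], [-1.39, 0.05, 0], [-1.35, 0.05, 0], [-1.31, 0.05, 0]], "rot": [[0, 0, 0], [0, 0, 0], [0, 0, 0], [0, 0, 0], [0, 0, 0], [0, 0, 0], [0, 0, 0], [0, 0, 0], [0, 0, 0], [0, 0, 0], [0, 0, 0], [0, 0, 0], [0, 0, 0], [0, 0, 0], [0, 0, 0], [0, 0, 0], [0, 0, 0], [0, 0, 0], [0, 0, 0], [0, 0, 0]], "gripper": [0.42, 0.42, 0.42, 0.42, 0.42, 0.42, 0.42, 0.42, 0.42, 0.3, 0, 0, 0, 0, 0, 0, 0, 0, 0, 0]}}

```text
clock: 43.15
position: [523.3, -109.5, 24.7]
ee_rot: [0.708, -0.043, 0.038, -0.704]
contact_force: [-8.4, 2.8, 5.3]
gripper_width: 0.3
```

```bash
python3 -c "
from h import *
tgt((470,246,200,J[2]))"
```

```text
clock 43.15 p [ 523.3 -109.5   24.7] F [-8.4  2.8  5.3] w 0.3 jig [np.float64(-25.5), np.float64(77.1)] yaw -0.114
T [-1.889, -3.529, 6.925] rot [0.036, -0.006, -0.046]
```

Request:
{"fn": "jog_arm", "kwargs": {"translation": [[-0.1, 0, 0], [-0.1, -1, 0], [-0.1, -2, 0], [-0.1, -3, 0], [-1, -3.5, 3], [-1.9, -3.5, 6.9], [-1.9, -3.5, 6.9], [-1.9, -3.5, 6.9], [-1.9, -3.5, 6.9], [-1.9, -3.5, 6.9], [-1.9, -3.5, 6.9]], "rot": [[0, 0, 0], [0, 0, 0], [0, 0, 0], [0, 0, 0], [0, 0, 0], [0, 0, 0], [0, 0, 0], [0, 0, 0], [0, 0, 0], [0, 0, 0], [0, 0, 0]], "gripper": [0, 0, 0, 0, 0.7, 0.7, 0.7, 0.7, 0.7, 0.7, 0.7]}}

```text
clock: 44.25
position: [470.2, 239.6, 199.6]
ee_rot: [0.707, -0.041, 0.039, -0.705]
contact_force: [1.2, 0.6, 0.3]
gripper_width: 59.8
```

```bash
cat > chk.py <<'E'
from h import *
import sys
t=snap('top');s=snap('scene')
g=lambda y:[*jw(40,y),J[2],12]
for y in (137,77,17,-43):  # grey ribs/fence are unsaturated, rail dark-wood vs bed wood: fit on colour distance to bed is poor, so just show
    pass
def P(d,u,v,z): return wj(*onz(d,u,v,z)[:2])
x0,y0,x1,y1=255,165,395,275
a=cv2.resize(t['frame'][y0:y1,x0:x1,::-1],(400,314),interpolation=cv2.INTER_CUBIC)
b=cv2.resize(s['frame'][175:265,150:270,::-1],(400,314),interpolation=cv2.INTER_CUBIC)
cv2.imwrite('pics/'+sys.argv[1],np.hstack([a,b]))
# bar profile in top: sample along jig x at y=0..100, z=46
h=cv2.cvtColor(t['frame'],cv2.COLOR_RGB2HSV)[:,:,1].astype(np.float32)
xs=np.arange(-125,-20,1.)
pr=np.mean([[cv2.remap(h,*(np.float32([[c]]) for c in proj(t,[*jw(x,y),46])),cv2.INTER_LINEAR)[0,0] for x in xs] for y in range(-60,101,10)],0)
lo=xs[pr<(pr.min()+pr.max())/2]; print('bar x',lo.min(),lo.max(),'sat',pr.min().round(),pr.max().round())
E
python3 chk.py k1.png; python3 -c "
from h import *
tgt()
t=snap('top');print('button',wj(*onz(t,255+630/5.43,165+380/5.43,34)[:2]))"
```

```text
bar x -125.0 -80.0 sat 3.0 86.0
clock 44.35 p [470.8 242.9 199.6] F [-0.4 -0.4 -0.1] w 59.9 jig [np.float64(-117.5), np.float64(421.3)] yaw -0.107
button [np.float64(-28.3), np.float64(-137.2)]
```

View pics/k1.png

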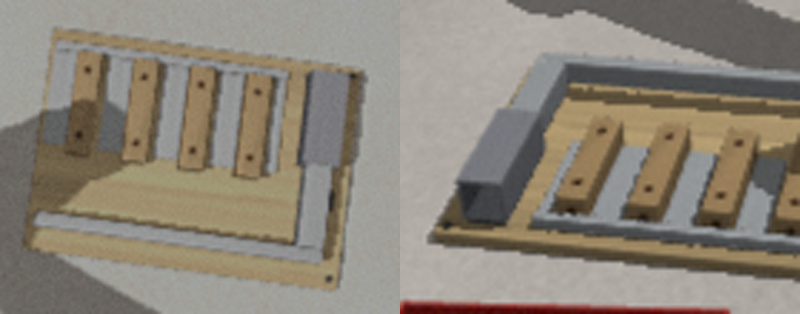

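```bash
python3 -c "
from h import *
x,y=jw(-37.5,-115)
tgt((x,y,140,J[2]),(x,y,18,J[2]))"
```

```text
clock 44.4 p [470.4 240.4 199.1] F [-0.  -0.9 -0.1] w 59.9 jig [np.float64(-117.6), np.float64(418.8)] yaw -0.109
T [1.564, 1.201, -10.679] rot [0.017, 0.028, -0.028]
T [1.574, 3.641, -10.673] rot [0.017, 0.028, -0.028]
```

Request:
{"fn": "jog_arm", "kwargs": {"translation": [[1.56, 1.2, -10.68], [1.56, 1.2, -10.68], [1.56, 1.2, -10.68], [1.56, 1.2, -10.68], [1.56, 1.2, -10.68], [1.56, 1.2, -10.68], [1.56, 1.2, -10.68], [1.56, 1.2, -10.68], [1.56, 1.2, -10.68], [1.56, 1.2, -10.68], [1.56, 1.2, -10.68], [1.56, 1.2, -10.68], [1.56, 1.2, -10.68], [1.56, 1.2, -10.68], [1.56, 1.2, -10.68], [1.56, 1.2, -10.68]], "rot": [[0, 0, 0], [0, 0, 0], [0, 0, 0], [0, 0, 0], [0, 0, 0], [0, 0, 0], [0, 0, 0], [0, 0, 0], [0, 0, 0], [0, 0, 0], [0, 0.03, -0.03], [0, 0.03, -0.03], [0, 0.03, -0.03], [0, 0.03, -0.03], [0, 0.03, -0.03], [0, 0.03, -0.03]], "gripper": [0.75, 0.75, 0.75, 0.75, 0.75, 0.75, 0.75, 0.75, 0.75, 0.75, 0.75, 0.75, 0.75, 0.75, 0.75, 0.75]}}

```text
clock: 46.0
position: [489.9, -298.1, 140.6]
ee_rot: [0.707, -0.039, 0.04, -0.705]
contact_force: [0.4, 0.5, 0.2]
gripper_width: 64.3
```

```bash
python3 -c "
from h import *
x,y=jw(-37.5,-115)
tgt((x,y,18,J[2]))"
```

```text
clock 46.0 p [ 489.9 -298.1  140.6] F [0.4 0.5 0.2] w 64.3 jig [np.float64(-37.5), np.float64(-114.1)] yaw -0.112
T [-0.003, 2.452, -0.012] rot [0.018, 0.01, 0.008]
```

Request:
{"fn": "jog_arm", "kwargs": {"translation": [[0, 0.8, -0.01], [0, 1.5, -0.01], [0, 2, -0.01], [0, 2.3, -0.01], [0, 2.45, -0.01], [0, 2.45, -0.01], [0, 2.45, -0.01], [0, 2.45, -0.01], [0, 2.45, -0.01], [0, 2.45, -0.01], [0, 2.45, -0.01], [0, 2.45, -0.01], [0, 2.45, -0.01], [0, 2.45, -0.01]], "rot": [[0, 0, 0], [0, 0, 0], [0, 0, 0], [0, 0, 0], [0, 0, 0], [0, 0, 0], [0, 0, 0], [0, 0, 0], [0, 0, 0], [0, 0, 0], [0, 0, 0], [0, 0, 0], [0, 0, 0], [0, 0, 0]], "gripper": [0.75, 0.75, 0.75, 0.75, 0.75, 0.75, 0.75, 0.25, 0.25, 0.25, 0.25, 0.25, 0.25, 0.25]}}

```text
clock: 47.4
position: [490.9, -299.1, 19.7]
ee_rot: [0.707, -0.038, 0.041, -0.705]
contact_force: [-0.1, 0.9, 5.7]
gripper_width: 26.7
```

```bash
python3 -c "
from h import *
x,y=jw(-37.5,-115)
tgt((x,y,18,J[2]));print(arm.read_state()['wrist_torque'])"
```

```text
clock 47.4 p [ 490.9 -299.1   19.7] F [-0.1  0.9  5.7] w 26.7 jig [np.float64(-36.4), np.float64(-114.9)] yaw -0.111
T [-0.022, 0.035, -0.002] rot [0.021, 0.011, 0.027]
[ 0.62709506  0.1471567  -0.08777105]
```

Request:
{"fn": "jog_arm", "kwargs": {"translation": [[0.06, 0, 0], [0.12, 0, 0], [0.18, 0, 0], [0.24, 0, 0], [0.3, 0, 0], [0.36, 0, 0], [0.4, 0, 0], [0.44, 0, 0], [0.48, 0, 0], [0.51, 0, 0], [0.54, 0, 0], [0.56, 0, 0], [0.58, 0, 0], [0.58, 0, 0]], "rot": [[0, 0, 0], [0, 0, 0], [0, 0, 0], [0, 0, 0], [0, 0, 0], [0, 0, 0], [0, 0, 0], [0, 0, 0], [0, 0, 0], [0, 0, 0], [0, 0, 0], [0, 0, 0], [0, 0, 0], [0, 0, 0]], "gripper": [0.25, 0.25, 0.25, 0.25, 0.25, 0.25, 0.25, 0.25, 0.25, 0.25, 0.25, 0.25, 0.25, 0.25]}}

```text
clock: 48.8
position: [519.9, -302.3, 19.8]
ee_rot: [0.707, -0.038, 0.041, -0.705]
contact_force: [-1.1, -0.5, 1.4]
gripper_width: 27.1
```

```bash
python3 -c "
from h import *
tgt()"; python3 chk.py k2.png
```

```text
clock 48.8 p [ 519.9 -302.3   19.8] F [-1.1 -0.5  1.4] w 27.1 jig [np.float64(-7.2), np.float64(-114.9)] yaw -0.112
bar x -125.0 -51.0 sat 16.0 48.0
```

```bash
python3 -c "
from h import *
w=[jw(a,-115)+[z,J[2]] for a,z in ((-7.2,90),(-90,90),(-90,29),(-75,29),(-46,29),(-41.5,29))]
tgt(*w)"
```

```text
clock 48.9 p [ 519.9 -302.3   19.8] F [-2.4 -0.3  0.4] w 26.8 jig [np.float64(-7.2), np.float64(-114.9)] yaw -0.112
T [0.006, -1.403, -0.007] rot [0.021, 0.01, 0.031]
T [-1.65, -1.411, -0.004] rot [0.021, 0.01, 0.031]
T [-1.656, -0.191, -0.001] rot [0.021, 0.01, 0.031]
T [-1.356, -0.189, -0.001] rot [0.021, 0.01, 0.031]
T [-0.776, -0.187, -0.002] rot [0.021, 0.01, 0.031]
T [-0.686, -0.186, -0.002] rot [0.021, 0.01, 0.031]
```

Request:
{"fn": "jog_arm", "kwargs": {"translation": [[0, 0, 0], [0, 0, 0], [0, 0, 0], [0, 0, 0], [0, -0.7, 0], [0, -1.4, 0], [0, -1.4, 0], [-0.9, -1.4, 0], [-1.65, -1.4, 0], [-1.65, -1.4, 0], [-1.65, -1.4, 0], [-1.65, -0.8, 0], [-1.65, -0.2, 0], [-1.65, -0.2, 0], [-1.5, -0.2, 0], [-1.4, -0.2, 0]], "rot": [[0, 0, 0], [0, 0, 0], [0, 0, 0], [0, 0, 0], [0, 0, 0], [0, 0, 0], [0, 0, 0], [0, 0, 0], [0, 0, 0], [0, 0, 0], [0, 0, 0], [0, 0, 0], [0, 0, 0], [0, 0, 0], [0, 0, 0], [0, 0, 0]], "gripper": [0.55, 0.55, 0.55, 0.55, 0.55, 0.55, 0.55, 0.1, 0, 0, 0, 0, 0, 0, 0, 0]}}

```text
clock: 50.5
position: [452.1, -295.1, 30.7]
ee_rot: [0.707, -0.037, 0.041, -0.705]
contact_force: [-3.7, -1.1, 0.7]
gripper_width: 0.2
```

```bash
python3 -c "
from h import *
w=[jw(a,-115)+[29,J[2]] for a in (-50,-43)]
tgt(*w)"; python3 chk.py k3.png
```

```text
clock 50.5 p [ 452.1 -295.1   30.7] F [-3.7 -1.1  0.7] w 0.2 jig [np.float64(-75.3), np.float64(-115.3)] yaw -0.111
T [0.507, 0.037, 0.005] rot [0.027, 0.016, 0.042]
T [0.647, 0.038, 0.004] rot [0.027, 0.016, 0.042]
bar x -125.0 -21.0 sat 18.0 45.0
```

View pics/k3.png

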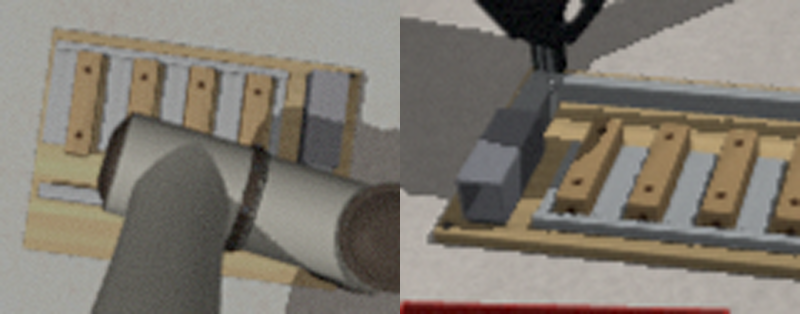

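Request:
{"fn": "jog_arm", "kwargs": {"translation": [[0.06, 0, 0], [0.12, 0, 0], [0.18, 0, 0], [0.24, 0, 0], [0.3, 0, 0], [0.36, 0, 0], [0.42, 0, 0], [0.48, 0, 0], [0.53, 0, 0], [0.57, 0, 0], [0.6, 0, 0], [0.62, 0, 0], [0.64, 0, 0], [0.64, 0, 0]], "rot": [[0, 0, 0], [0, 0, 0], [0, 0, 0], [0, 0, 0], [0, 0, 0], [0, 0, 0], [0, 0, 0], [0, 0, 0], [0, 0, 0], [0, 0, 0], [0, 0, 0], [0, 0, 0], [0, 0, 0], [0, 0, 0]], "gripper": [0, 0, 0, 0, 0, 0, 0, 0, 0, 0, 0, 0, 0, 0]}}

```text
clock: 52.0
position: [484.7, -298.7, 31.2]
ee_rot: [0.708, -0.036, 0.042, -0.704]
contact_force: [-1.4, 0.4, -1.2]
gripper_width: -0.1
```

```bash
python3 -c "
from h import *
tgt()"
```

```text
clock 52.0 p [ 484.7 -298.7   31.2] F [-1.4  0.4 -1.2] w -0.1 jig [np.float64(-42.6), np.float64(-115.3)] yaw -0.111
```

Request:
{"fn": "jog_arm", "kwargs": {"translation": [[0.01, 0, 0], [0.02, 0, 0], [0.03, 0, 0], [0.04, 0, 0], [0.05, 0, 0], [0.05, 0, 0]], "rot": [[0, 0, 0], [0, 0, 0], [0, 0, 0], [0, 0, 0], [0, 0, 0], [0, 0, 0]], "gripper": [0, 0, 0, 0, 0, 0]}}

```text
clock: 52.6
position: [486.4, -298.9, 31.2]
ee_rot: [0.707, -0.037, 0.042, -0.705]
contact_force: [-5.0, 0.3, 2.4]
gripper_width: -0.1
```

```bash
python3 -c "
from h import *
w=[jw(a,-115)+[z,J[2]] for a,z in ((-60,31),(-60,120))]
tgt(*w,(420,200,200,J[2]))"
```

```text
clock 52.6 p [ 486.4 -298.9   31.2] F [-5.   0.3  2.4] w -0.1 jig [np.float64(-40.9), np.float64(-115.2)] yaw -0.111
T [-0.382, 0.001, 0.006] rot [0.027, 0.014, 0.05]
T [-0.37, -1.779, -0.001] rot [0.027, 0.014, 0.05]
T [-2.401, -3.43, 9.756] rot [0.027, 0.014, 0.05]
```

Request:
{"fn": "jog_arm", "kwargs": {"translation": [[-0.2, 0, 0], [-0.4, 0, 0], [-0.4, -1, 0], [-0.4, -2, 0], [-0.4, -3, 0], [-1, -3.4, 3], [-2.4, -3.4, 9.7], [-2.4, -3.4, 9.7], [-2.4, -3.4, 9.7], [-2.4, -3.4, 9.7], [-2.4, -3.4, 9.7], [-2.4, -3.4, 9.7], [-2.4, -3.4, 9.7], [-2.4, -3.4, 9.7], [-2.4, -3.4, 9.7], [-2.4, -3.4, 9.7]], "rot": [[0, 0, 0], [0, 0, 0], [0, 0, 0], [0, 0, 0], [0, 0, 0], [0, 0, 0], [0, 0, 0], [0, 0, 0], [0, 0, 0], [0, 0, 0], [0, 0, 0], [0, 0, 0], [0, 0, 0], [0, 0, 0], [0, 0, 0], [0, 0, 0]], "gripper": [0, 0, 0, 0, 0, 0, 0, 0, 0, 0, 0, 0, 0, 0, 0, 0]}}

```text
clock: 54.2
position: [420.2, 202.2, 199.3]
ee_rot: [0.706, -0.033, 0.041, -0.706]
contact_force: [-0.4, -0.5, 0.8]
gripper_width: 0.2
```

```bash
python3 - <<'E'
from h import *
tgt()
t=snap('top');s=snap('scene')
cv2.imwrite('pics/f1.png',np.hstack([cv2.resize(t['frame'][165:275,255:395,::-1],(400,600*0+314),interpolation=cv2.INTER_CUBIC),cv2.resize(t['frame'][180:240,350:395,::-1],(300,400),interpolation=cv2.INTER_CUBIC)[:314]]))
print('slot px',proj(t,[*jw(35,-135),34]),'button search',find(t,'top','button'),find(t,'top','bar_mid'))
for n in ('level','mallet','hexkey'): print(n,find(t,'top',n)[:1])
h=cv2.cvtColor(t['frame'],cv2.COLOR_RGB2HSV)[:,:,1].astype(np.float32)
for y in (100,120,160,47,-13,-75):
    print(y,[int(h[tuple(np.round(proj(t,[*jw(x,y),46])[::-1]).astype(int))]) for x in range(-60,12,3)])
E
```

```text
clock 54.2 p [420.2 202.2 199.3] F [-0.4 -0.5  0.8] w 0.2 jig [np.float64(-163.1), np.float64(375.2)] yaw -0.104
slot px [372.66357166 213.98662814] button search [(0.62, [519.7, -186.9, 12.9], [325.0, 227.0])] [(0.76, [517.1, -188.9, 46.7], [327.0, 227.0])]
level [(0.79, [703.3, 283.8, 40.1], [170.0, 162.0])]
mallet [(0.7, [576.1, -542.5, 32.1], [444.0, 210.0])]
hexkey [(0.5, [576.0, -539.0, 31.5], [443.0, 210.0])]
100 [85, 93, 91, 91, 88, 82, 86, 83, 84, 91, 19, 8, 5, 8, 3, 57, 88, 60, 13, 3, 3, 2, 2, 5]
120 [94, 83, 97, 84, 89, 94, 77, 91, 89, 87, 6, 13, 3, 5, 5, 31, 99, 95, 98, 90, 92, 98, 91, 91]
160 [93, 91, 100, 98, 92, 82, 91, 79, 63, 63, 5, 2, 3, 4, 4, 69, 77, 51, 4, 3, 2, 2, 0, 5]
47 [88, 91, 98, 95, 92, 87, 87, 95, 94, 52, 6, 3, 0, 3, 2, 74, 89, 32, 8, 5, 2, 0, 3, 5]
-13 [75, 77, 74, 72, 69, 74, 78, 77, 71, 70, 7, 3, 3, 5, 2, 43, 88, 48, 10, 2, 7, 3, 3, 5]
-75 [81, 79, 81, 80, 74, 74, 82, 87, 83, 83, 5, 3, 5, 2, 5, 27, 92, 83, 81, 81, 86, 82, 65, 66]
```

View pics/f1.png

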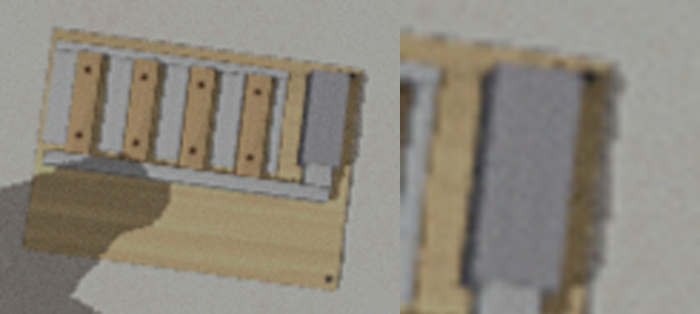

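```bash
python3 -c "
from h import *
w=[jw(a,-76)+[z,J[2]] for a,z in ((0,130),(0,29))]
tgt(*w)"
```

```text
clock 54.55 p [419.9 196.  198.6] F [ 0.2 -0.5  0.3] w -0.0 jig [np.float64(-162.8), np.float64(369.0)] yaw -0.113
T [3.245, 1.426, -8.896] rot [0.025, 0.0, 0.052]
T [3.23, 3.446, -8.889] rot [0.025, 0.0, 0.052]
```

Request:
{"fn": "jog_arm", "kwargs": {"translation": [[3.24, 1, -8.9], [3.24, 1, -8.9], [3.24, 1, -8.9], [3.24, 1, -8.9], [3.24, 1, -8.9], [3.24, 1, -8.9], [3.24, 1, -8.9], [3.24, 1, -8.9], [3.24, 1, -8.9], [3.24, 1, -8.9], [3.24, 1, -8.9], [3.24, 1, -8.9], [3.24, 1, -8.9], [3.24, 1, -8.9]], "rot": [[0.02, 0, 0.05], [0.02, 0, 0.05], [0.02, 0, 0.05], [0.02, 0, 0.05], [0.02, 0, 0.05], [0.02, 0, 0.05], [0.02, 0, 0.05], [0.02, 0, 0.05], [0.02, 0, 0.05], [0.02, 0, 0.05], [0.02, 0, 0.05], [0.02, 0, 0.05], [0.02, 0, 0.05], [0.02, 0, 0.05]], "gripper": [0, 0, 0, 0, 0, 0, 0, 0, 0, 0, 0, 0, 0, 0]}}

```text
clock: 55.95
position: [530.9, -263.7, 151.8]
ee_rot: [0.706, -0.039, 0.04, -0.706]
contact_force: [0.9, 0.6, -0.2]
gripper_width: -0.0
```

```bash
python3 -c "
from h import *
w=[jw(a,-76)+[z,J[2]] for a,z in ((0,29),(-7,29))]
tgt(*w)"
```

```text
clock 55.95 p [ 530.9 -263.7  151.8] F [ 0.9  0.6 -0.2] w -0.0 jig [np.float64(-0.6), np.float64(-75.3)] yaw -0.112
T [0.01, 2.456, -0.013] rot [0.005, 0.009, 0.006]
T [-0.13, 2.456, -0.013] rot [0.005, 0.009, 0.006]
```

Request:
{"fn": "jog_arm", "kwargs": {"translation": [[0.03, 0.9, -0.01], [0.03, 1.7, -0.01], [0.03, 2.2, -0.01], [0.03, 2.45, -0.01], [0.03, 2.45, -0.01], [0, 2.45, -0.01], [-0.04, 2.45, -0.01], [-0.08, 2.45, -0.01], [-0.12, 2.45, -0.01], [-0.16, 2.45, -0.01], [-0.2, 2.45, -0.01], [-0.2, 2.45, -0.01]], "rot": [[0, 0, 0], [0, 0, 0], [0, 0, 0], [0, 0, 0], [0, 0, 0], [0, 0, 0], [0, 0, 0], [0, 0, 0], [0, 0, 0], [0, 0, 0], [0, 0, 0], [0, 0, 0]], "gripper": [0, 0, 0, 0, 0, 0, 0, 0, 0, 0, 0, 0]}}

```text
clock: 57.15
position: [523.5, -263.7, 30.6]
ee_rot: [0.707, -0.037, 0.042, -0.705]
contact_force: [5.0, 1.0, 2.5]
gripper_width: -0.3
```

```bash
python3 -c "
from h import *
tgt()"
```

```text
clock 57.15 p [ 523.5 -263.7   30.6] F [5.  1.  2.5] w -0.3 jig [np.float64(-8.0), np.float64(-76.0)] yaw -0.111
```

Request:
{"fn": "jog_arm", "kwargs": {"translation": [[-0.06, 0, 0], [-0.1, 0, 0], [-0.1, 0, 0]], "rot": [[0, 0, 0], [0, 0, 0], [0, 0, 0]], "gripper": [0, 0, 0]}}

```text
clock: 57.45
position: [523.2, -263.7, 31.2]
ee_rot: [0.707, -0.033, 0.045, -0.705]
contact_force: [9.7, -0.4, -4.4]
gripper_width: 0.1
```

```bash
python3 -c "
from h import *
w=[jw(a,b)+[z,J[2]] for a,b,z in ((-3,-76,30),(-3,-76,110),(-60,-115,110),(-60,-115,30),(-43,-115,30))]
tgt(*w)"
```

```text
clock 57.45 p [ 523.2 -263.7   31.2] F [ 9.7 -0.4 -4.4] w 0.1 jig [np.float64(-8.3), np.float64(-76.1)] yaw -0.11
T [0.105, 0.025, 0.002] rot [0.02, 0.023, 0.127]
T [0.133, -1.574, -0.002] rot [0.02, 0.023, 0.127]
T [-1.009, -1.592, -0.779] rot [0.02, 0.023, 0.127]
T [-1.038, 0.007, -0.774] rot [0.02, 0.023, 0.127]
T [-0.698, 0.013, -0.775] rot [0.02, 0.023, 0.127]
```

Request:
{"fn": "jog_arm", "kwargs": {"translation": [[0.1, 0, 0], [0.1, 0, 0], [0.12, -0.8, 0], [0.13, -1.6, 0], [-0.5, -1.6, -0.4], [-1.05, -1.6, -0.78], [-1.05, -1.6, -0.78], [-1.05, -1.6, -0.78], [-1.05, -0.8, -0.78], [-1.05, 0, -0.78], [-1.05, 0, -0.78], [-0.95, 0, -0.78], [-0.85, 0, -0.78], [-0.79, 0, -0.78], [-0.75, 0, -0.78], [-0.72, 0, -0.78], [-0.7, 0, -0.78], [-0.68, 0, -0.78], [-0.67, 0, -0.78], [-0.67, 0, -0.78]], "rot": [[0, 0, 0.1], [0, 0, 0.1], [0, 0, 0.1], [0, 0, 0.1], [0, 0, 0.1], [0, 0, 0.1], [0, 0, 0.1], [0, 0, 0.1], [0, 0, 0.1], [0, 0, 0.1], [0, 0, 0.1], [0, 0, 0.1], [0, 0, 0.1], [0, 0, 0.1], [0, 0, 0.1], [0, 0, 0.1], [0, 0, 0.1], [0, 0, 0.1], [0, 0, 0.1], [0, 0, 0.1]], "gripper": [0, 0, 0, 0, 0, 0, 0, 0, 0, 0, 0, 0, 0, 0, 0, 0, 0, 0, 0, 0]}}

```text
clock: 59.45
position: [485.5, -298.8, 30.7]
ee_rot: [0.707, -0.038, 0.04, -0.705]
contact_force: [-2.9, 0.7, 1.8]
gripper_width: -0.1
```

```bash
python3 -c "
from h import *
tgt()"
```

```text
clock 59.45 p [ 485.5 -298.8   30.7] F [-2.9  0.7  1.8] w -0.1 jig [np.float64(-41.8), np.float64(-115.2)] yaw -0.11
```

Tube is at about 0.0705. Retreat, look a last time and hand in.

Request:
{"fn": "jog_arm", "kwargs": {"translation": [[-0.2, 0, 0], [-0.4, 0, 0], [-0.4, -1, 0], [-0.4, -2, 0], [-0.4, -3, 0], [-1, -3.4, 3], [-2.4, -3.4, 9.7], [-2.4, -3.4, 9.7], [-2.4, -3.4, 9.7], [-2.4, -3.4, 9.7], [-2.4, -3.4, 9.7], [-2.4, -3.4, 9.7], [-2.4, -3.4, 9.7], [-2.4, -3.4, 9.7], [-2.4, -3.4, 9.7], [-2.4, -3.4, 9.7], [-2.4, -3.4, 9.7]], "rot": [[0, 0, 0], [0, 0, 0], [0, 0, 0], [0, 0, 0], [0, 0, 0], [0, 0, 0], [0, 0, 0], [0, 0, 0], [0, 0, 0], [0, 0, 0], [0, 0, 0], [0, 0, 0], [0, 0, 0], [0, 0, 0], [0, 0, 0], [0, 0, 0], [0, 0, 0]], "gripper": [0, 0, 0, 0, 0, 0, 0, 0, 0, 0, 0, 0, 0, 0, 0, 0, 0]}}

```text
clock: 61.15
position: [418.2, 197.5, 198.6]
ee_rot: [0.707, -0.037, 0.039, -0.705]
contact_force: [0.0, -0.8, -0.8]
gripper_width: 0.1
```

```bash
python3 - <<'E'
from h import *
tgt()
t=snap('top');s=snap('scene')
cv2.imwrite('pics/f2.png',np.hstack([cv2.resize(t['frame'][165:275,255:395,::-1],(400,314),interpolation=cv2.INTER_CUBIC),cv2.resize(s['frame'][175:265,150:300,::-1],(400,314),interpolation=cv2.INTER_CUBIC)]))
for n in ('level','mallet','hexkey'): print(n,find(t,'top',n)[:2])
E
```

```text
clock 61.15 p [418.2 197.5 198.6] F [ 0.  -0.8 -0.8] w 0.1 jig [np.float64(-164.6), np.float64(370.3)] yaw -0.108
level [(0.77, [702.4, 286.6, 39.8], [170.0, 162.0]), (0.65, [514.5, -192.4, 45.1], [328.0, 228.0])]
mallet [(0.74, [577.9, -539.6, 33.2], [443.0, 209.0])]
hexkey [(0.69, [774.1, -20.9, 6.3], [272.0, 144.0])]
```

View pics/f2.png

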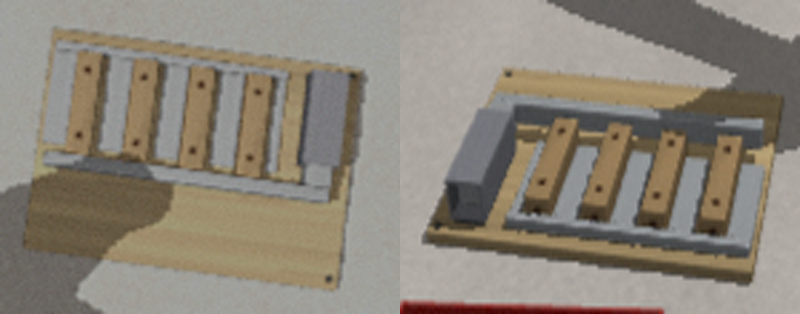

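The picture shows four rails flush against fence and ribs, with the bar closed behind them; the bystanders have not moved.

```bash
python3 -c "
from h import *
print(job_done())"
```

```text
the job is handed in; nothing more can be done
None
```

All four beech rails are in the jig, one to a bay, and the end bar is locked behind them. I handed the job in at about 61 s of the 210 s allowed.

- **Rails:** I gripped each rail and slid it against the end fence and then its rib until I felt contact. After letting go I pushed it again from the side (force read for bay 3 only, about 11 N) and from its end (6 to 10 N). Each end push stopped within 0.1 mm of the same place.
- **Knocked rail:** The rail in bay 1 was knocked about 26 mm back from the fence and 8 mm sideways after I had seated it. I saw this in the pictures, gripped it again and reseated it. All four looked home before I closed the bar.
- **Tube:** I pinched the button, and the finger opening showed it flush. I slid the tube to about 0.037 m, let go, and pushed the bar to its stop. As a lock check I pulled the bar back: it stopped at about 0.068 m and held against nearly 10 N. I then pushed it forward to about 0.0705 m.
- **Last look:** Rails and bar looked right. The spirit level and hex key were found within 2 to 3 mm of where they started and the mallet within about 7 mm, all near the detector's accuracy.
- **What I could not see:** The popped button is too small to show in the pictures, so the pull test is the only evidence of the lock. The two cameras disagreed by a few millimetres when locating the jig, so I relied on contact to seat the rails.

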